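# Move the coffee scoop to the spare fold-down hook

## Task

The coffee scoop hangs on one fold-down hook; fold out the spare hook on the other stand fully, move the scoop over and hang it there, then fold the emptied hook flat against its board, fully home. Handle the hooks and the scoop gently, since the hooks are only stuck on with foam pads and strain would tear them off, don't drop the scoop, and leave the other coffee things where they stand.

Things in the scene. Friction and masses are not known exactly. Their poses are not given: they have to be found in the camera images.
- spare_hook (a joint): Angle of the empty hook on the other stand, rad: 0 folded flat upwards, 1.57 fully out and level. Starts folded or a little ajar. A brass bar 10 mm wide (sideways), 8 mm thick, centred on the hinge axis, its end 66 mm from it. The last 8 mm carry a lip, its top 14 mm above the axis when out, pointing at the board when folded. Folded, its end stands 44 mm above the board's top edge.
- used_hook (a joint): Angle of the hook on which the scoop hangs at first, rad: 0 folded flat upwards, 1.57 fully out and level. Starts fully out. Same make as the spare hook. Both hinges are stiff: they stay where left and take about 0.12 N m to turn (some 2 N near the end of the bar), with a hard stop at either end of the travel. The smooth bar tends to slip and creep in a light pinch.
- spare_mount (a point): Point on the front face of the spare hook's board, mid-width, 200 mm above the counter. x points into the board (the hook comes out along -x), z up, y sideways, parallel to the hinge axis. The hook was stuck on by hand: its hinge axis lies 20 mm in front of this point (-x), give or take 5 mm, and at its height give or take 4 mm, anew each time; feel for it.
- used_mount (a point): Same point on the stand whose hook holds the scoop at first; same axes. Here the hinge axis lies 20 mm in front of this point, give or take 9 mm, anew each time, and at its height exactly; feel for it.
- spare_pad (a joint): How far the spare hook's whole plate and hinge have given on their foam pad along the mount's x, in m: 0 unloaded, positive pushed to the board, negative pulled off it. The foam gives 1 mm per 5 N; beyond 2 mm (some 10 N) either way it tears.
- used_pad (a joint): The same for the other hook.
- spare_shear (a joint): How far the spare hook's plate and hinge have given up (positive) or down (negative) on the foam, in m; also 1 mm per 5 N, and torn beyond 2 mm.
- used_shear (a joint): The same for the other hook.
- stand_spare: Stand of the spare hook, fixed: an oak board 56 mm wide, 18 mm thick, top 222 mm above the counter, on a foot 110 mm wide that reaches 48 mm in front of the board's middle, 12 mm high. Origin under the board's middle; hook on its -x side, z up.
- stand_used: Stand of the hook that holds the scoop at first; same as the other. Either may be the left one.
- scoop_eye (a point): Centre of the hanging eye of the black scoop: the place to grasp it, from both sides (y). A flat rectangular loop, 44 mm wide (y), 54 tall (z), 10 thick (x), its opening 24 wide, 34 tall; z up, x through the opening. The scoop's lowest point is 137 mm below. Hung on a level hook this centre is 13 mm below the hinge axis; raised by 10 to 25 mm from there it passes the lip.
- scoop: The black plastic coffee scoop, about 80 g: eye on top, handle 14 mm wide below it, round bowl 44 mm across at the bottom. Origin and axes as scoop_eye.
- tamper: Bystander: wooden tamper, 58 mm wide, 86 mm tall, on the cork mat; origin under its centre.
- dosing_cup: Bystander: steel cup, 60 mm wide, 45 mm tall, on the cork mat; origin under its centre.
- basket: Bystander: steel filter basket, 70 mm wide, 28 mm tall, on the cork mat; origin under its centre.
- mug: Bystander: white mug, 85 mm tall, to the left of the stands; origin under its centre.
- jar: Bystander: amber jar, 72 mm wide, 110 mm tall, behind and between the stands; origin under its centre.
- brush: Bystander: brush lying on the counter in front of the stands, 160 mm long, about 20 mm high; origin under its centre.
Things that resemble listed ones, but are neither listed nor needed, are in the scene too. Of the things like the scoop, leave any that is turquoise or yellow; of the rest the larger one is meant.

How it is judged:
By the outcome, as a careful person would: the job done as asked, in the order asked, and still so for the second after the job is handed in, with the robot touching nothing.
It also fails if it takes over 72 s, if anything falls off the work surface, if the arm or the gripper's body presses on something with over 40 N, if the wrist force passes 120 N, or if a joint passes its speed limit or range.

## Robot

A 7-joint arm with a two-finger parallel gripper is mounted at the origin on the work surface. World frame = base frame: x ahead of the robot, y to its left, z up, the work surface at z = 0. Lengths are in m, angles in rad, forces in N, time in s.
With the tool pointing down it reaches from about 0.425 to 0.875 m from the base axis. Payload 4.7 kg.
Tool frame: the origin (TCP) lies on the centre line of the jaws, within the pads' length; the fingertips stand ahead of it and the grasp point (between the pads) lies 8 mm behind it (ctrl.finger_overhang is the x of the fingertips in the tool frame, in m); x points along the fingers, z is the direction in which the jaws open and shut, and the axes are right-handed (so a half turn about x gives the same grasp; the last joint's range is limited). The gripper opens to 87 mm and grips with 3 to 60 N. Pads are 19 mm wide; open, the fingers measure 117 mm over their backs; the gripper's body (75 mm by 190 mm) begins 51 mm behind the grasp point.
Start: joints at [-1.325, 0.321, -0.07, 1.45, 0.023, 1.371, -0.057], TCP at [0.149, 0.633, 0.234] pointing down, gripper open.
Joint ranges: [-2.86, 2.86], [-0.3, 2.09], [-1.38, 1.24], [0.06, 2.45], [-1.56, 4.7], [0.09, 2.05], [-2.69, 2.69]. Speed limits (rad/s): [2.57, 2.57, 3.14, 3.14, 3.14, 3.14, 3.14].

## Interface

Orientations are given as a rotation vector (axis times angle).
In Python, from bench import readout, viewer, job, nets, ctrl gives the robot as it stands.
- The arm moves only by the shell command python3 -m creep 'ROWS' [FORCE]. ROWS is JSON, a list of rows, each an object with "linear": the shift along the tool's x, y, z in m, a list of three; "twist": the turn, a rotation vector about the tool's x, y, z in degrees, a list of three; "fingers": the gripper's target within -1 to 1 (shut at 1, half-way at 0, fully open at -1). A call has 1 to 8 rows; each row is the pose to reach, as a shift and turn from the pose commanded when the call began, along the tool's axes at that moment; what a row does not reach only later rows make up. A row lasts 1/12 s, in which the tool goes at most 41.7 mm and 7.16 degrees, less where a joint would pass 70% of its speed; a pose out of reach is approached as far as the arm can. A call with a gripper value outside its range is refused whole. The fingers move at their own pace and stop on an object; FORCE is the grip in N (left out, the last holds). Time passes only in rows, so rows that repeat a pose let the fingers close. It gives the time, the measured TCP pose, the force and the opening at its end, in the units of the state.
- readout.get_state(): the state, without advancing time (a new reading comes with each control period).
- viewer.get_image(name): name is "scene" or "top"; returns (picture, depth): 420x560x3 uint8, red, green, blue; 420x560 float32, m along the optical axis (not along the pixel's ray), 0 where there is no reading.
- viewer.camera_params(name): a dict with "K" (3x3 intrinsics, pixels), "k1" (the pictures are not rectified: a ray, as slopes to the right and down, at radius r is drawn at 1 + k1 r^2 times it, then the intrinsics apply), "cam_to_world" (4x4, takes a point from camera to world coordinates). Camera axes: x right, y down, z forward; pixel columns grow to the right and rows downward; lengths in m; the calibration is good to about 2 mm. A picture is of the moment at which its call begins. camera_params takes no time and is no camera call.
- job.close_job(): hands the job in, once; it reports no verdict.
Trained networks look in the newest picture that a camera, given by its name, has taken for a name from the list of things; names that differ only in an ending like _2 or _b are one class to them, and where a whole thing is asked for, a point or a joint stands for the part that bears it (a point fixed in the world has none). Each returns a list of dicts, best first, with "conf" (0 to 1); they miss things now and then, are a little off and sometimes report something else, mostly with a low value. They report only what shows in the picture. A call takes as long as a camera call. They do not tell look-alikes from the thing itself.
- nets.boxes_of(camera, label): "centre" ([x, y, z] in m, in world coordinates, good to about 4 mm: the middle of the surface that is visible of it).
- nets.place_of(camera, label): "centre" ([x, y, z] in m, in world coordinates, good to about 4 mm: a listed point, or the origin of a listed thing).
The state is a dict: "time": time; "joint_positions": joint angles; "qd": joint speeds; "joint_torque": joint torques, N m; "position": TCP position; "tool_rot": TCP orientation; "ft_force": force on the tool from outside, world axes, zero at the start; "torque": the same for the moment, N m; "grip_width": opening from 0.0 (shut) to 1.0 (fully open).
Only numpy, scipy, OpenCV 4.12 (cv2) and the standard library are available. Lean on these libraries where they do the work, as an engineer would, in place of code of your own. Each camera call takes 0.05 s, during which the arm holds its last target.

## Working session

There is one attempt and no reset: what is moved stays moved. The work goes in short steps, Python scripts to look and compute and a shell command to move; the robot and the scene stay as the last step left them, time stands still between calls to the robot, and variables do not carry over. Pictures are saved under pics/ and viewed, and the job is handed in when it is done.

```bash
ls -la; mkdir -p pics; cat > h.py <<'E'
import numpy as np, cv2
from scipy.spatial.transform import Rotation as R
from bench import readout, viewer, job, nets, ctrl
def snap(name,fn):
    im,d=viewer.get_image(name); cv2.imwrite('pics/'+fn+'.png',im[:,:,::-1]); np.savez('pics/'+fn+'.npz',d=d,im=im); return im,d
def px2w(name,d,u,v):
    P=viewer.camera_params(name);K=np.array(P['K']);k1=P['k1'];T=np.array(P['cam_to_world'])
    u=np.atleast_1d(u).astype(float);v=np.atleast_1d(v).astype(float)
    dd=d[v.astype(int),u.astype(int)]
    xd=(u-K[0,2])/K[0,0];yd=(v-K[1,2])/K[1,1];x,y=xd.copy(),yd.copy()
    for _ in range(20):
        s=1+k1*(x*x+y*y);x=xd/s;y=yd/s
    p=np.stack([x*dd,y*dd,dd,np.ones_like(dd)],0)
    return (T@p)[:3].T
def w2px(name,p):
    P=viewer.camera_params(name);K=np.array(P['K']);k1=P['k1'];T=np.linalg.inv(np.array(P['cam_to_world']))
    c=T[:3,:3]@np.array(p)+T[:3,3];x,y=c[0]/c[2],c[1]/c[2];s=1+k1*(x*x+y*y)
    return K[0,0]*x*s+K[0,2],K[1,1]*y*s+K[1,2]
def st():
    s=readout.get_state();np.set_printoptions(precision=4,suppress=True)
    print('t',s['time'],'pos',np.array(s['position']),'rot',np.array(s['tool_rot']),'F',np.array(s['ft_force']),'w',s['grip_width']);return s
E
python3 - <<'E'
from h import *
s=st();print(R.from_rotvec(s['tool_rot']).as_matrix());print(ctrl.finger_overhang, s['joint_positions'])
print([a for a in dir(ctrl) if a[0]!='_'])
snap('scene','s0');snap('top','t0')
for c in ('scene','top'):
    P=viewer.camera_params(c);print(P['K'],P['k1'],P['cam_to_world'])
for c in ('scene','top'):
  for l in ('spare_mount','used_mount','scoop_eye','stand_spare','stand_used','spare_hook','used_hook'):
    f=nets.place_of if l not in('spare_hook','used_hook') else nets.boxes_of
    print(c,l,[(np.round(r['centre'],3).tolist(),round(r['conf'],2)) for r in f(c,l)])
E
```

```text
total 12
drwxr-xr-x  3 agent agent 4096 Dec  6 22:21 .
drwxr-xr-x 23 root  root  4096 Dec  6 22:21 ..
drwxr-xr-x  2 agent agent 4096 Dec  6 22:21 pics
t 0.0 pos [0.1492 0.6321 0.2325] rot [-1.038   1.3114  1.036 ] F [ 0.6008 -0.1814  0.2813] w 0.9956411681397985
[[-0.0004 -0.9733  0.2297]
 [-0.0018  0.2297  0.9733]
 [-1.     -0.0001 -0.0018]]
0.011 [-1.3249  0.3218 -0.0701  1.4516  0.0226  1.3708 -0.0569]
['MotionError', 'finger_overhang']
[[519.2162   0.     279.9549]
 [  0.     519.2162 216.9589]
 [  0.       0.       1.    ]] -0.10225770608625002 [[-0.7154  0.4009 -0.5723  1.3536]
 [ 0.6984  0.4376 -0.5664  0.7859]
 [ 0.0233 -0.8048 -0.593   0.9667]
 [ 0.      0.      0.      1.    ]]
[[472.142    0.     277.7092]
 [  0.     472.142  206.5191]
 [  0.       0.       1.    ]] -0.004663376250674839 [[-0.0107 -0.9973  0.0728  0.4792]
 [-0.9999  0.0113  0.0071  0.0015]
 [-0.0079 -0.0727 -0.9973  1.2457]
 [ 0.      0.      0.      1.    ]]
scene spare_mount []
scene used_mount [([0.607, -0.2, 0.199], 0.84), ([0.451, -0.058, -0.003], 0.63)]
scene scoop_eye [([0.56, -0.184, 0.188], 0.89), ([0.396, -0.169, 0.005], 0.63), ([0.303, -0.285, 0.006], 0.63), ([0.634, -0.399, 0.006], 0.6), ([0.797, -0.111, 0.004], 0.52)]
scene stand_spare [([0.623, 0.224, -0.0], 0.59), ([0.56, -0.182, 0.188], 0.22)]
scene stand_used [([0.616, -0.201, -0.006], 0.84), ([0.535, -0.376, 0.005], 0.24)]
scene spare_hook []
scene used_hook [([0.545, -0.171, 0.206], 0.61)]
top spare_mount [([0.615, 0.225, 0.198], 0.68)]
top used_mount [([0.608, -0.204, 0.201], 0.61)]
top scoop_eye [([0.304, -0.286, 0.01], 0.84), ([0.798, -0.112, 0.005], 0.65), ([0.398, -0.166, 0.003], 0.51), ([0.533, -0.374, -0.0], 0.4), ([0.609, -0.203, 0.199], 0.25)]
top stand_spare [([0.623, 0.219, -0.002], 0.79)]
top stand_used [([0.62, -0.202, -0.0], 0.71), ([0.634, -0.394, 0.006], 0.32)]
top spare_hook [([0.617, 0.217, 0.01], 0.74)]
top used_hook [([0.543, -0.18, 0.203], 0.63)]
```

View pics/s0.png

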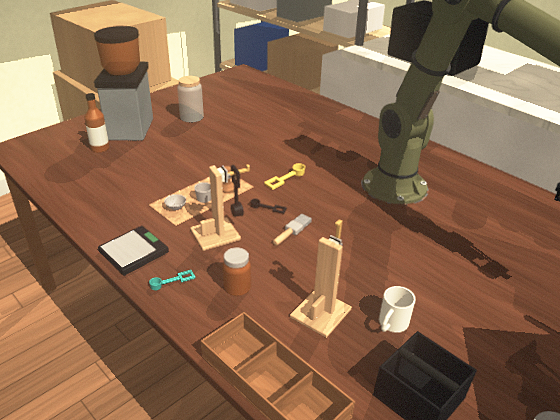

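View pics/t0.png

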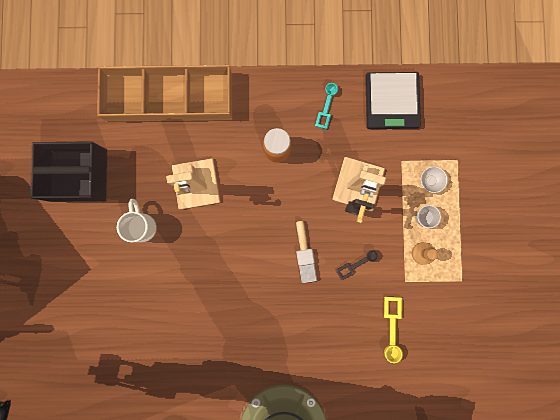

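```bash
python3 - <<'E'
from h import *
s=np.load('pics/s0.npz');t=np.load('pics/t0.npz')
a=s['im'][150:270,150:290];b=s['im'][210:340,280:370];
c=t['im'][150:220,160:230];d=t['im'][150:230,325:405]
def up(i):return cv2.resize(i,(390,290),interpolation=cv2.INTER_CUBIC)
cv2.imwrite('pics/crop0.png',np.vstack([np.hstack([up(a),up(b)]),np.hstack([up(c),up(d)])])[:,:,::-1])
# foot yaw: points height 8-16 mm near stands
for cam,z in (('top',t),('scene',s)):
  D=z['d'];vv,uu=np.mgrid[0:420,0:560];P=px2w(cam,D,uu.ravel(),vv.ravel())
  for nm,cx,cy in(('spare',.62,.22),('used',.62,-.2)):
    m=(abs(P[:,0]-cx)<.1)&(abs(P[:,1]-cy)<.1)
    f=P[m&(P[:,2]>.007)&(P[:,2]<.017)]
    r=cv2.minAreaRect(f[:,:2].astype(np.float32)*1000);print(cam,nm,'foot',len(f),r)
    tp=P[m&(P[:,2]>.217)&(P[:,2]<.227)];print(' boardtop',len(tp),cv2.minAreaRect(tp[:,:2].astype(np.float32)*1000) if len(tp) else '')
    hi=P[m&(P[:,2]>.230)];print(' hi',len(hi),hi.mean(0) if len(hi) else '', np.percentile(hi,[1,99],axis=0) if len(hi) else '')
E
```

```text
top spare foot 1214 ((615.1639404296875, 205.2929229736328), (168.52084350585938, 160.1542510986328), 3.2022671699523926)
 boardtop 258 ((608.3226318359375, 222.9554443359375), (44.2027702331543, 55.68830871582031), 8.376008987426758)
 hi 56 [0.5922079  0.21935731 0.26075109] [[0.58515322 0.21496552 0.23336761]
 [0.60240918 0.22570049 0.27044467]]
top used foot 1014 ((609.6017456054688, -194.61068725585938), (112.43257904052734, 160.05137634277344), 71.8458251953125)
 boardtop 296 ((599.6981201171875, -189.01260375976562), (55.450653076171875, 65.79541778564453), 60.4027099609375)
 hi 0  
scene spare foot 1103 ((615.8971557617188, 200.05349731445312), (167.72540283203125, 158.28033447265625), 8.681321144104004)
 boardtop 235 ((620.6687622070312, 221.4844512939453), (54.08782196044922, 50.69096374511719), 47.519535064697266)
 hi 83 [0.59293552 0.21947505 0.25278274] [[0.58463924 0.21330988 0.23009554]
 [0.60394788 0.22438756 0.27074437]]
scene used foot 634 ((621.6038818359375, -196.96078491210938), (178.8268585205078, 200.7373046875), 82.35701751708984)
 boardtop 126 ((599.3571166992188, -196.37625122070312), (61.24359893798828, 66.98294067382812), 85.52861785888672)
 hi 0
```

View pics/crop0.png

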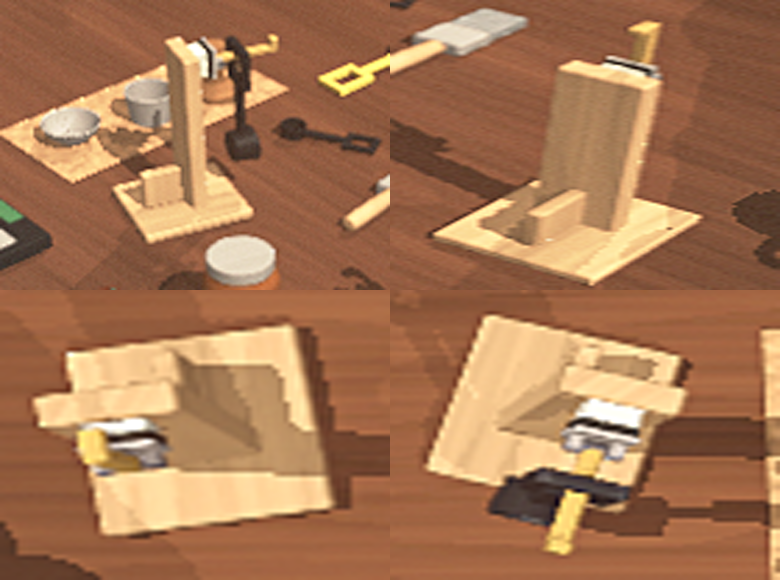

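```bash
python3 - <<'E'
from h import *
t=np.load('pics/t0.npz')['im']
c=cv2.resize(t[150:220,160:230],(560,560),interpolation=cv2.INTER_CUBIC);d=cv2.resize(t[150:230,325:395],(560,640)[:2],interpolation=cv2.INTER_CUBIC)
cv2.imwrite('pics/c1.png',c[:,:,::-1]);cv2.imwrite('pics/c2.png',d[:560,:,::-1])
s=np.load('pics/s0.npz')['im']
cv2.imwrite('pics/c3.png',cv2.resize(s[155:255,185:265],(480,600),interpolation=cv2.INTER_CUBIC)[:,:,::-1])
cv2.imwrite('pics/c4.png',cv2.resize(s[215:340,285:360],(360,600),interpolation=cv2.INTER_CUBIC)[:,:,::-1])
E
```

```text
(no output)
```

View pics/c1.png

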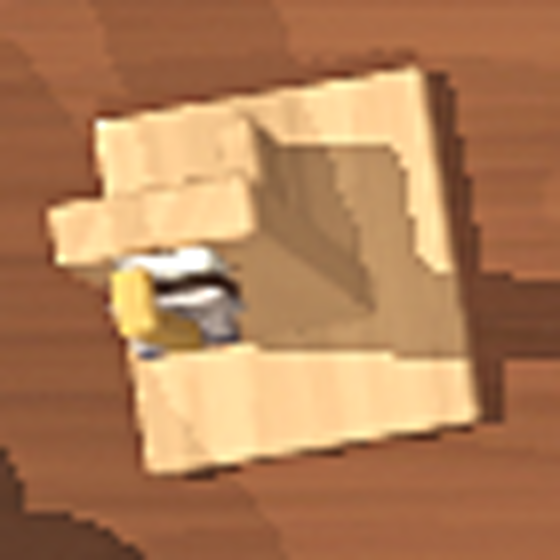

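View pics/c2.png

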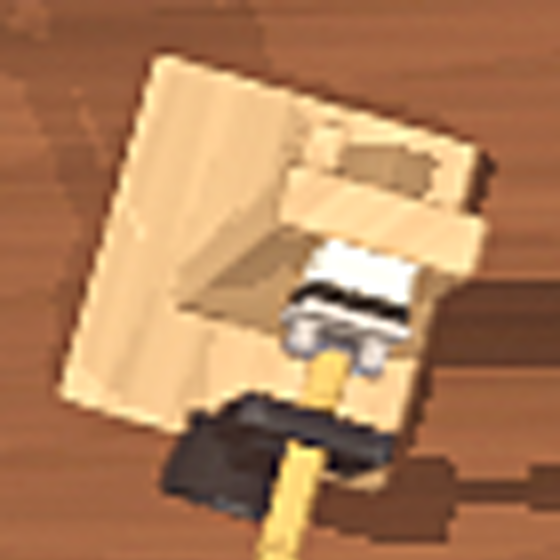

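View pics/c3.png

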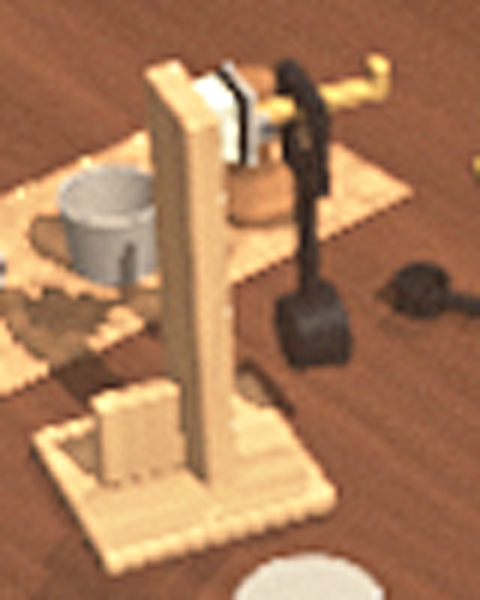

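View pics/c4.png

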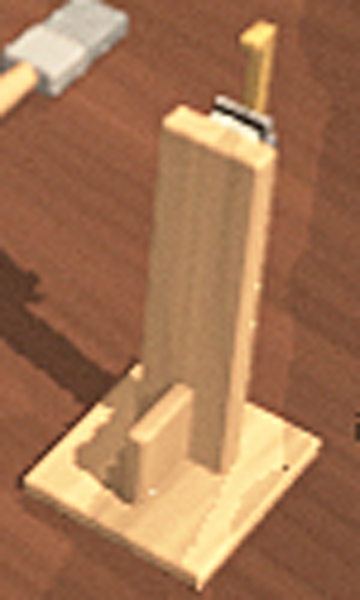

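```bash
cat >> h.py <<'E'
def ray_z(name,u,v,z):
    d=np.ones((1,1));P=viewer.camera_params(name);K=np.array(P['K']);k1=P['k1'];T=np.array(P['cam_to_world'])
    xd=(u-K[0,2])/K[0,0];yd=(v-K[1,2])/K[1,1];x,y=xd,yd
    for _ in range(20):
        s=1+k1*(x*x+y*y);x=xd/s;y=yd/s
    r=T[:3,:3]@np.array([x,y,1.]);o=T[:3,3];return (o+r*(z-o[2])/r[2])
E
python3 - <<'E'
from h import *
np.set_printoptions(precision=4,suppress=True)
def tp(l,ou,ov,s,z,cam='top'):
    return np.array([ray_z(cam,ou+(u+.5)/s-.5,ov+(v+.5)/s-.5,z)[:2] for u,v in l])
def ang(p,q):return np.degrees(np.arctan2(q[1]-p[1],q[0]-p[0]))
for nm,o,ft,bd in(('spare',(160,150),[(97,122),(420,68),(480,412),(148,470)],[(50,208),(248,178),(256,238),(56,263)]),
   ('used',(325,150),[(160,60),(482,150),(375,485),(65,395)],[(290,170),(487,225),(472,274),(283,222)])):
    f=tp(ft,*o,8,.012);b=tp(bd,*o,8,.222)
    print(nm,f,[np.linalg.norm(f[i]-f[(i+1)%4]) for i in range(4)],[ang(f[i],f[(i+1)%4]) for i in range(4)])
    print(b,[np.linalg.norm(b[i]-b[(i+1)%4]) for i in range(4)],[ang(b[i],b[(i+1)%4]) for i in range(4)],'front mid',b[2:].mean(0),'mid',b.mean(0))
b=tp([(147,72),(180,128),(218,112),(183,62)],185,155,6,.222,'scene');print('used scene',b,b.mean(0),[ang(b[i],b[(i+1)%4]) for i in range(4)])
b=tp([(165,112),(262,160),(273,148),(185,105)],285,215,4.8,.222,'scene');print('spare scene',b,b.mean(0),[ang(b[i],b[(i+1)%4]) for i in range(4)])
E
```

```text
spare [[0.6829 0.2892]
 [0.6996 0.1824]
 [0.5853 0.1627]
 [0.5675 0.2718]] [np.float64(0.10813418291086824), np.float64(0.11595833069694199), np.float64(0.1105117266929095), np.float64(0.11673019317929902)] [np.float64(-81.11301997016218), np.float64(-170.24418670017516), np.float64(99.29323048238626), np.float64(8.584405090591021)]
[[0.6246 0.253 ]
 [0.6323 0.1987]
 [0.6157 0.1965]
 [0.6095 0.2512]] [np.float64(0.054789540094042244), np.float64(0.016711884574507563), np.float64(0.055102281006909594), np.float64(0.01526920215132709)] [np.float64(-82.00289869058874), np.float64(-172.30721606180677), np.float64(96.492078727564), np.float64(6.561689427950137)] front mid [0.6126 0.2239] mid [0.6205 0.2249]
used [[ 0.698  -0.1675]
 [ 0.6669 -0.2727]
 [ 0.5569 -0.2347]
 [ 0.5875 -0.134 ]] [np.float64(0.10970954292464509), np.float64(0.11636150802930079), np.float64(0.10525037759501078), np.float64(0.11544351007368267)] [np.float64(-106.50936856327056), np.float64(160.97061763389195), np.float64(73.05114158257031), np.float64(-16.83393869910267)]
[[ 0.63   -0.1735]
 [ 0.6143 -0.2268]
 [ 0.6009 -0.2223]
 [ 0.6158 -0.1713]] [np.float64(0.05555132004933976), np.float64(0.014106183069158446), np.float64(0.0531889592506224), np.float64(0.014444751856771732)] [np.float64(-106.46245188674996), np.float64(161.62239207736857), np.float64(73.7767786814154), np.float64(-8.938512098343425)] front mid [ 0.6083 -0.1968] mid [ 0.6152 -0.1985]
used scene [[ 0.6153 -0.2273]
 [ 0.6346 -0.1786]
 [ 0.6133 -0.1778]
 [ 0.5974 -0.2232]] [ 0.6151 -0.2017] [np.float64(68.43686264589707), np.float64(177.74268538844046), np.float64(-109.30835136524396), np.float64(-12.938721068526693)]
spare scene [[0.6254 0.1935]
 [0.6186 0.2488]
 [0.608  0.2465]
 [0.6143 0.1964]] [0.6166 0.2213] [np.float64(97.0606848218565), np.float64(-168.17896658123988), np.float64(-82.79546117671033), np.float64(-14.75315797795514)]
```

```bash
cat >> h.py <<'E'
FR={'S':(np.array([.611,.2225,0]),8.5),'U':(np.array([.6075,-.2,0]),-17.)}
def loc(f,p):  # world->local (x into board from front face, y, z)
    o,a=FR[f];return R.from_euler('z',-a,degrees=True).apply(np.array(p)-o)
def wor(f,p):
    o,a=FR[f];return R.from_euler('z',a,degrees=True).apply(np.array(p))+o
def Rdes(f,pitch=0,extra=0):  # tool x down, tool z along board +y
    a=FR[f][1]
    M=np.array([[0,-1,0],[0,0,1],[-1,0,0]],float) # cols: x=-z, y=-bx, z=by
    return R.from_euler('z',a+extra,degrees=True)*R.from_euler('y',pitch,degrees=True)*R.from_matrix(M)
def goto(p,Rd):
    s=readout.get_state();Rc=R.from_rotvec(s['tool_rot']);print('lin',np.round(Rc.inv().apply(np.array(p)-s['position'])*1000,1),'mm twist',np.round(np.degrees((Rc.inv()*Rd).as_rotvec()),2))
def lst(f):
    s=readout.get_state();a=FR[f][1];print('t %.2f'%s['time'],'loc mm',np.round(loc(f,s['position'])*1000,1),'Floc',np.round(R.from_euler('z',-a,degrees=True).apply(s['ft_force']),2),'M',np.round(s['torque'],2),'w %.3f'%s['grip_width'],'roterr',np.round(np.degrees((R.from_rotvec(s['tool_rot']).inv()*Rdes(f)).as_rotvec()),2))
E
python3 - <<'E'
from h import *
lst('S');goto(wor('S',[.0115,0,.33]),Rdes('S'))
E
```

```text
t 0.80 loc mm [-396.   473.9  233.6] Floc [ 0.12 -0.07 -0.14] M [0.   0.03 0.02] w 0.997 roterr [-2.178e+01  1.000e-02  0.000e+00]
lin [ -96.4 -554.2 -288.8] mm twist [-2.178e+01  1.000e-02  0.000e+00]
```

```bash
python3 -m creep '[{"linear":[-0.04,0,0],"twist":[0,0,0],"fingers":1},{"linear":[-0.08,-0.04,-0.02],"twist":[-3,0,0],"fingers":1},{"linear":[-0.0975,-0.075,-0.04],"twist":[-9,0,0],"fingers":1},{"linear":[-0.0975,-0.11,-0.058],"twist":[-15,0,0],"fingers":1},{"linear":[-0.0975,-0.145,-0.076],"twist":[-21.5,0,0],"fingers":1},{"linear":[-0.0975,-0.18,-0.095],"twist":[-21.5,0,0],"fingers":1},{"linear":[-0.0975,-0.215,-0.113],"twist":[-21.5,0,0],"fingers":1},{"linear":[-0.0975,-0.25,-0.131],"twist":[-21.5,0,0],"fingers":1}]' 10
```

```text
time: 1.47
position: [0.3585, 0.4507, 0.3316]
tool_rot: [-1.314, 1.137, 1.314]
ft_force: [0.6, 1.0, -0.2]
grip_width: 0.477
```

```bash
python3 - <<'E'
from h import *
lst('S');goto(wor('S',[.0115,0,.33]),Rdes('S'))
E
```

```text
t 1.47 loc mm [-216.   263.   331.6] Floc [ 0.77  0.93 -0.18] M [0.07 0.02 0.07] w 0.477 roterr [-0.27  0.05  0.04]
lin [   1.6 -228.7 -261.9] mm twist [-0.27  0.05  0.04]
```

```bash
python3 -m creep '[{"linear":[0,-0.025,-0.029],"twist":[0,0,0],"fingers":1},{"linear":[0,-0.05,-0.057],"twist":[0,0,0],"fingers":1},{"linear":[0,-0.075,-0.086],"twist":[0,0,0],"fingers":1},{"linear":[0,-0.1,-0.115],"twist":[0,0,0],"fingers":1},{"linear":[0,-0.125,-0.144],"twist":[0,0,0],"fingers":1},{"linear":[0,-0.15,-0.172],"twist":[0,0,0],"fingers":1},{"linear":[0,-0.175,-0.2],"twist":[0,0,0],"fingers":1},{"linear":[0,-0.2,-0.23],"twist":[0,0,0],"fingers":1}]' && python3 - <<'E'
from h import *
lst('S');goto(wor('S',[.0115,0,.33]),Rdes('S'))
E
```

```text
time: 2.13
position: [0.5891, 0.2524, 0.3313]
tool_rot: [-1.314, 1.137, 1.315]
ft_force: [-0.0, 0.8, -0.1]
grip_width: 0.007
t 2.13 loc mm [-17.3  32.8 331.3] Floc [ 0.07  0.75 -0.13] M [ 0.13 -0.07  0.  ] w 0.007 roterr [-0.23  0.04  0.03]
lin [  1.3 -28.9 -32.7] mm twist [-0.23  0.04  0.03]
```

```bash
python3 -m creep '[{"linear":[0,-0.026,-0.029],"twist":[-0.2,0,0],"fingers":1},{"linear":[0.03,-0.026,-0.029],"twist":[-0.2,0,0],"fingers":1},{"linear":[0.03,-0.026,-0.029],"twist":[-0.2,0,0],"fingers":1},{"linear":[0.03,-0.026,-0.029],"twist":[-0.2,0,0],"fingers":1}]' && python3 - <<'E'
from h import *
lst('S');goto(wor('S',[.0115,0,.245]),Rdes('S'));snap('scene','s1');snap('top','t1');lst('S')
s=np.load('pics/s1.npz')['im'];t=np.load('pics/t1.npz')['im']
cv2.imwrite('pics/c5.png',np.hstack([cv2.resize(s[180:330,270:390],(400,500)),cv2.resize(t[130:230,145:225],(400,500))])[:,:,::-1])
E
```

```text
time: 2.47
position: [0.6169, 0.2283, 0.2994]
tool_rot: [-1.315, 1.139, 1.319]
ft_force: [0.1, 0.6, 0.2]
grip_width: 0.005
t 2.47 loc mm [  6.7   4.9 299.4] Floc [0.18 0.58 0.19] M [ 0.06  0.06 -0.01] w 0.005 roterr [-0.08 -0.   -0.23]
lin [54.4 -5.  -4.9] mm twist [-0.08 -0.   -0.23]
t 2.57 loc mm [  7.5   6.5 302.2] Floc [ 0.52 -0.26  0.34] M [ 0.07 -0.03 -0.03] w 0.007 roterr [0.06 0.08 0.05]
```

View pics/c5.png

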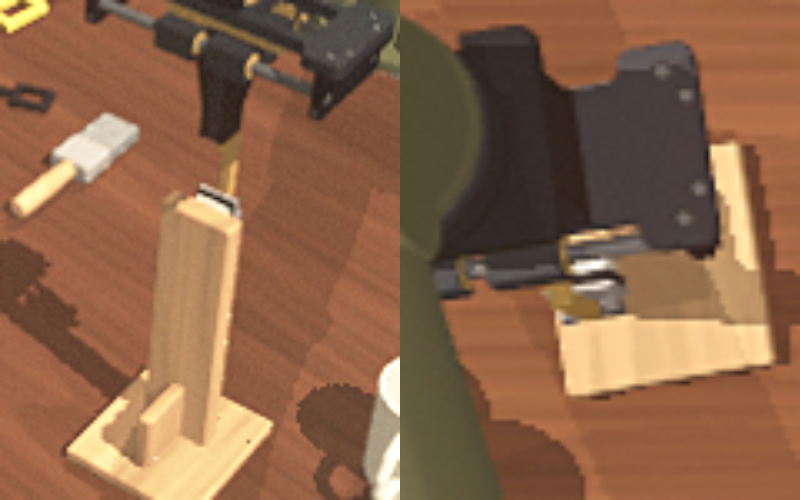

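```bash
python3 -m creep '[{"linear":[0,-0.005,-0.006],"twist":[0,0,0],"fingers":1},{"linear":[0,-0.005,-0.006],"twist":[0,0,0],"fingers":1},{"linear":[0.03,-0.005,-0.006],"twist":[0,0,0],"fingers":1},{"linear":[0.055,-0.005,-0.006],"twist":[0,0,0],"fingers":1},{"linear":[0.055,-0.005,-0.006],"twist":[0,0,0],"fingers":1},{"linear":[0.055,-0.005,-0.006],"twist":[0,0,0],"fingers":1}]' && python3 - <<'E'
from h import *
lst('S');snap('scene','s2');lst('S');
s=np.load('pics/s2.npz')['im']
cv2.imwrite('pics/c6.png',cv2.resize(s[180:330,270:390],(480,600))[:,:,::-1])
E
```

```text
time: 3.07
position: [0.6231, 0.2232, 0.2457]
tool_rot: [-1.317, 1.138, 1.318]
ft_force: [-1.2, 0.4, 0.3]
grip_width: 0.003
t 3.07 loc mm [ 12.   -1.1 245.7] Floc [-1.14  0.53  0.33] M [ 0.02 -0.01 -0.01] w 0.003 roterr [-0.04 -0.02 -0.11]
t 3.12 loc mm [ 13.   -1.  247.4] Floc [ 0.5 -0.2  1.2] M [0.06 0.02 0.03] w 0.007 roterr [-0.05  0.02  0.07]
```

View pics/c6.png

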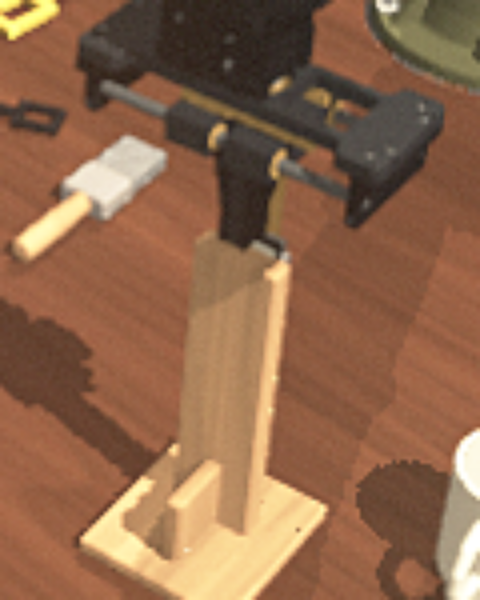

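```bash
python3 -m creep '[{"linear":[0,0.006,0],"twist":[0,0,0],"fingers":1},{"linear":[0,0.012,0],"twist":[0,0,0],"fingers":1},{"linear":[0,0.018,0],"twist":[0,0,0],"fingers":1},{"linear":[0,0.018,0],"twist":[0,0,0],"fingers":1}]' && python3 - <<'E'
from h import *
lst('S')
E
python3 -m creep '[{"linear":[0,0.006,0],"twist":[0,0,0],"fingers":1},{"linear":[0,0.012,0],"twist":[0,0,0],"fingers":1},{"linear":[0,0.018,0],"twist":[0,0,0],"fingers":1},{"linear":[0,0.022,0],"twist":[0,0,0],"fingers":1},{"linear":[0,0.022,0],"twist":[0,0,0],"fingers":1}]' && python3 - <<'E'
from h import *
lst('S');snap('scene','s3');lst('S');snap('top','t3')
s=np.load('pics/s3.npz')['im']
t=np.load('pics/t3.npz')['im']
cv2.imwrite('pics/c7.png',np.hstack([cv2.resize(s[180:330,270:390],(400,500)),cv2.resize(t[130:230,145:225],(400,500))])[:,:,::-1])
E
```

```text
time: 3.45
position: [0.6061, 0.2207, 0.2483]
tool_rot: [-1.317, 1.132, 1.315]
ft_force: [2.3, 0.7, 1.6]
grip_width: 0.005
t 3.45 loc mm [ -5.2  -1.1 248.3] Floc [2.41 0.36 1.6 ] M [ 0.05 -0.3  -0.05] w 0.005 roterr [-0.06  0.08  0.22]
time: 3.87
position: [0.5836, 0.217, 0.246]
tool_rot: [-1.317, 1.136, 1.317]
ft_force: [3.2, 0.0, -0.5]
grip_width: 0.005
t 3.87 loc mm [-27.9  -1.3 246. ] Floc [ 3.17 -0.47 -0.53] M [ 0.13 -0.62  0.02] w 0.005 roterr [-0.07  0.01  0.01]
t 3.92 loc mm [-27.7  -1.3 245.9] Floc [ 1.69 -0.14  0.51] M [ 0.07 -0.5  -0.06] w 0.003 roterr [-0.07  0.   -0.01]
```

View pics/c7.png

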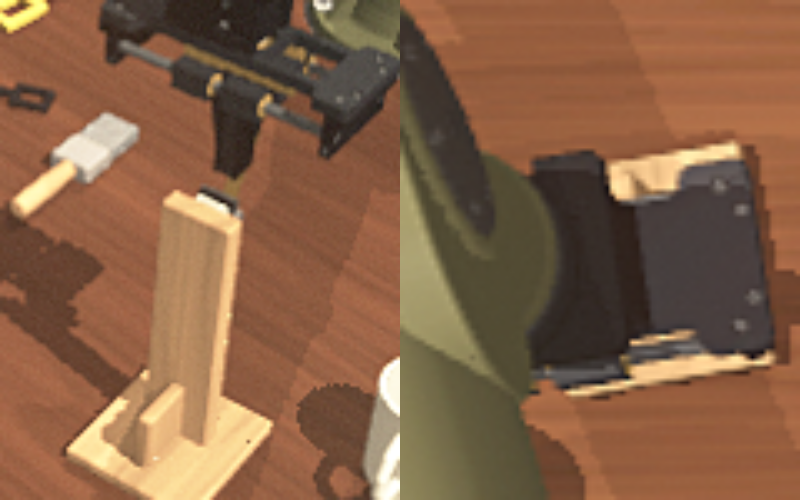

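```bash
python3 -m creep '[{"linear":[0,0.005,0],"twist":[0,0,0],"fingers":1},{"linear":[0.001,0.011,0],"twist":[0,0,0],"fingers":1},{"linear":[0.004,0.016,0],"twist":[0,0,0],"fingers":1},{"linear":[0.007,0.021,0],"twist":[0,0,0],"fingers":1},{"linear":[0.007,0.021,0],"twist":[0,0,0],"fingers":1}]' && python3 - <<'E'
from h import *
lst('S')
E
python3 -m creep '[{"linear":[0.005,0.004,0],"twist":[0,0,0],"fingers":1},{"linear":[0.01,0.0075,0],"twist":[0,0,0],"fingers":1},{"linear":[0.015,0.009,0],"twist":[0,0,0],"fingers":1},{"linear":[0.015,0.009,0],"twist":[0,0,0],"fingers":1}]' && python3 - <<'E'
from h import *
lst('S');snap('scene','s4');lst('S');
s=np.load('pics/s4.npz')['im']
cv2.imwrite('pics/c8.png',cv2.resize(s[180:330,270:390],(480,600))[:,:,::-1])
E
```

```text
time: 4.38
position: [0.5619, 0.2139, 0.2385]
tool_rot: [-1.316, 1.137, 1.318]
ft_force: [2.7, 0.1, 0.8]
grip_width: 0.006
t 4.38 loc mm [-49.9  -1.2 238.5] Floc [ 2.63 -0.31  0.8 ] M [ 0.02 -0.44  0.02] w 0.006 roterr [-0.05 -0.   -0.11]
time: 4.72
position: [0.5533, 0.2126, 0.2227]
tool_rot: [-1.316, 1.138, 1.319]
ft_force: [1.7, 0.3, 1.9]
grip_width: 0.003
t 4.72 loc mm [-58.5  -1.3 222.7] Floc [1.71 0.02 1.93] M [ 0.11 -0.32  0.01] w 0.003 roterr [-0.07 -0.02 -0.15]
t 4.77 loc mm [-58.3  -1.2 223.1] Floc [ 0.45 -0.3   1.5 ] M [ 0.02 -0.16  0.05] w 0.005 roterr [-0.07 -0.02 -0.14]
```

View pics/c8.png

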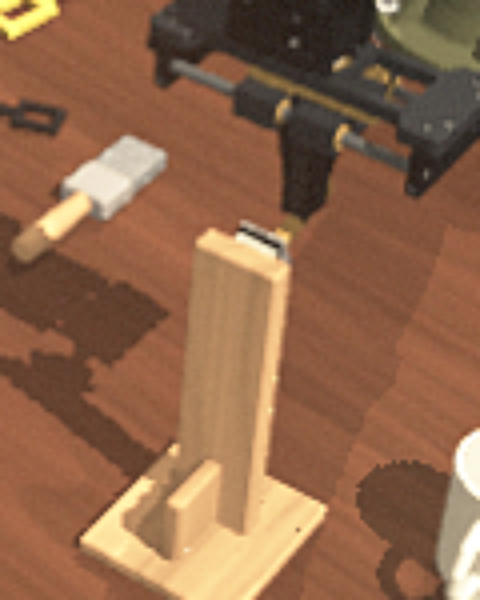

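```bash
for i in 1 2 3; do python3 -m creep '[{"linear":[0.0012,0,0],"twist":[0,0,0],"fingers":1},{"linear":[0.0012,0,0],"twist":[0,0,0],"fingers":1}]' >/dev/null; python3 -c "
from h import *
lst('S')"; done
```

```text
t 4.93 loc mm [-58.   -1.2 222.4] Floc [-0.57 -0.17  2.58] M [-0.04  0.07  0.02] w 0.006 roterr [-0.07 -0.01 -0.12]
t 5.10 loc mm [-57.9  -1.3 221.4] Floc [-2.07 -0.83  2.1 ] M [-0.13  0.38  0.01] w 0.004 roterr [-0.07 -0.01 -0.1 ]
t 5.27 loc mm [-57.7  -1.2 220.2] Floc [-1.92 -0.29  2.96] M [-0.1   0.38 -0.06] w 0.007 roterr [-0.08  0.   -0.05]
```

```bash
for i in 1 2 ; do python3 -m creep '[{"linear":[0.0012,0.0003,0],"twist":[0,0,0],"fingers":1},{"linear":[0.0012,0.0003,0],"twist":[0,0,0],"fingers":1}]' >/dev/null; python3 -c "
from h import *
lst('S')"; done
```

```text
t 5.43 loc mm [-57.9  -1.2 219. ] Floc [-1.84  0.13  2.73] M [-0.06  0.43  0.05] w 0.005 roterr [-0.07  0.   -0.04]
t 5.60 loc mm [-58.   -1.3 217.8] Floc [-1.44 -0.45  2.38] M [-0.1   0.41  0.04] w 0.002 roterr [-0.08  0.   -0.02]
```

```bash
for i in 1 2 ; do python3 -m creep '[{"linear":[0.001,0.0003,0],"twist":[0,0,0],"fingers":1},{"linear":[0.001,0.0003,0],"twist":[0,0,0],"fingers":1}]' >/dev/null; python3 -c "
from h import *
lst('S')"; done
```

```text
t 5.77 loc mm [-58.2  -1.2 216.9] Floc [-0.78  0.28  2.22] M [-0.01  0.37 -0.  ] w 0.008 roterr [-0.08  0.01  0.  ]
t 5.93 loc mm [-58.4  -1.2 215.9] Floc [-1.14  0.38  1.74] M [-0.03  0.29  0.05] w 0.001 roterr [-0.08  0.01  0.01]
```

```bash
for i in 1 2 3; do python3 -m creep '[{"linear":[0.0007,0,0],"twist":[0,0,0],"fingers":1},{"linear":[0.0007,0,0],"twist":[0,0,0],"fingers":1}]' >/dev/null; python3 -c "
from h import *
lst('S')"; done
```

```text
t 6.10 loc mm [-58.5  -1.2 215.3] Floc [-2.06 -0.03  2.02] M [-0.01  0.29 -0.01] w 0.007 roterr [-0.08  0.    0.  ]
t 6.27 loc mm [-58.4  -1.2 214.7] Floc [-2.16  0.22  3.15] M [0.01 0.38 0.01] w 0.002 roterr [-0.08  0.01  0.01]
t 6.43 loc mm [-58.4  -1.2 214.2] Floc [-2.11  0.15  4.22] M [-0.05  0.44 -0.02] w 0.006 roterr [-0.08  0.01  0.02]
```

```bash
for i in 1 2; do python3 -m creep '[{"linear":[0.0005,0,0],"twist":[0,0,0],"fingers":1},{"linear":[0.0005,0,0],"twist":[0,0,0],"fingers":1}]' >/dev/null; python3 -c "
from h import *
lst('S')"; done
```

```text
t 6.60 loc mm [-58.3  -1.2 213.9] Floc [-1.67 -0.63  5.39] M [-0.08  0.44 -0.02] w 0.008 roterr [-0.08  0.02  0.03]
t 6.77 loc mm [-58.3  -1.2 213.6] Floc [-3.33  0.14  5.66] M [-0.11  0.54  0.  ] w 0.007 roterr [-0.08  0.02  0.05]
```

```bash
python3 -m creep '[{"linear":[-0.002,0,0],"twist":[0,0,0],"fingers":1},{"linear":[-0.04,0,0],"twist":[0,0,0],"fingers":1},{"linear":[-0.08,0.01,-0.03],"twist":[0,0,0],"fingers":1},{"linear":[-0.1,0.04,-0.06],"twist":[5,0,0],"fingers":0.5},{"linear":[-0.1,0.05,-0.1],"twist":[12,0,0],"fingers":0},{"linear":[-0.1,0.05,-0.14],"twist":[19,0,0],"fingers":0},{"linear":[-0.1,0.05,-0.18],"twist":[25.5,0,0],"fingers":0},{"linear":[-0.1,0.05,-0.22],"twist":[25.5,0,0],"fingers":0}]' && python3 - <<'E'
from h import *
lst('U');snap('scene','s5');snap('top','t5')
s=np.load('pics/s5.npz')['im'];t=np.load('pics/t5.npz')['im']
cv2.imwrite('pics/c9.png',np.hstack([cv2.resize(s[200:350,270:390],(400,500)),cv2.resize(t[140:240,145:225],(400,500))])[:,:,::-1])
for nm in('s5','t5'):
  cam={'s':'scene','t':'top'}[nm[0]];D=np.load(f'pics/{nm}.npz')['d'];vv,uu=np.mgrid[0:420,0:560];P=px2w(cam,D,uu.ravel(),vv.ravel())
  for f in'SU':
    im=np.load(f'pics/{nm}.npz')['im'].reshape(-1,3).astype(int);L=loc(f,P)
    m=(abs(L[:,1])<.025)&(L[:,0]<-.02)&(L[:,0]>-.11)&(L[:,2]>.18)&(L[:,2]<.24)
    b=L[m]*1000;c=im[m];br=(c[:,0]-c[:,2]>60)
    print(nm,f,len(b),br.sum());b=b[br]
    if len(b):
      for lo in range(-100,-20,10):
        q=b[(b[:,0]>=lo)&(b[:,0]<lo+10)]
        if len(q):print(lo,len(q),np.median(q,0),q[:,2].max(),q[:,0].min())
E
```

```text
time: 7.43
position: [0.5353, -0.0094, 0.3131]
tool_rot: [-0.984, 1.335, 0.983]
ft_force: [1.3, 0.4, -1.1]
grip_width: 0.299
t 7.43 loc mm [-124.7  161.1  313.1] Floc [ 1.1   0.72 -1.12] M [-0.02 -0.12  0.06] w 0.299 roterr [-0.32  0.06  0.08]
s5 S 90 87
-100 1 [-90.45443125  -4.0273993  212.72534078] 212.72534077932426 -90.45443125199311
-90 15 [-82.29204933  -0.5283764  211.08572013] 217.18734916966687 -85.95593522388603
-80 19 [-76.51796488  -0.92963976 208.362258  ] 217.3665299747969 -79.84516415762755
-70 15 [-6.43424248e+01  1.84809446e-01  2.05356786e+02] 209.84444273298098 -69.95344454422052
-60 14 [-55.81297083  -1.316588   204.60313266] 208.77893624503207 -58.79257507153607
-50 16 [-45.04569174  -0.92979006 205.51476807] 208.72791946834533 -49.63246080144778
-40 7 [-36.82553764   2.35614941 205.80186462] 209.4757196379913 -39.84290498060604
s5 U 160 65
-100 1 [-90.79468006   3.2096708  214.68881544] 214.68881544140618 -90.79468005535396
-90 18 [-86.19019311   6.6951523  204.452015  ] 214.6102887678889 -89.4755127428581
-80 11 [-74.515651     6.40710383 203.01233266] 206.810
[... 1076 characters left out ...]
52
t5 U 304 120
-100 12 [-92.46995957   4.66840252 211.44222025] 216.97279743880938 -93.87058657653402
-90 21 [-84.99302922   5.35234785 204.250375  ] 215.72350428303145 -89.76788097715955
-80 20 [-74.91056611   4.09478716 203.41422496] 206.948127016521 -79.71051947938912
-70 20 [-65.28298596   4.91388324 202.11829804] 205.18288135602435 -69.51331723799659
-60 9 [-58.16755827   5.10693187 201.5675896 ] 205.01570652500357 -59.73481210743427
-50 11 [-42.17112785   5.42314795 203.62544157] 206.08828896823118 -44.24315125921063
-40 22 [-34.82339895   4.47815594 202.54840447] 206.28666528886663 -39.08631462563413
-30 5 [-29.15722753   3.05753044 202.8980877 ] 206.7131753713418 -29.858471131051015
```

View pics/c9.png

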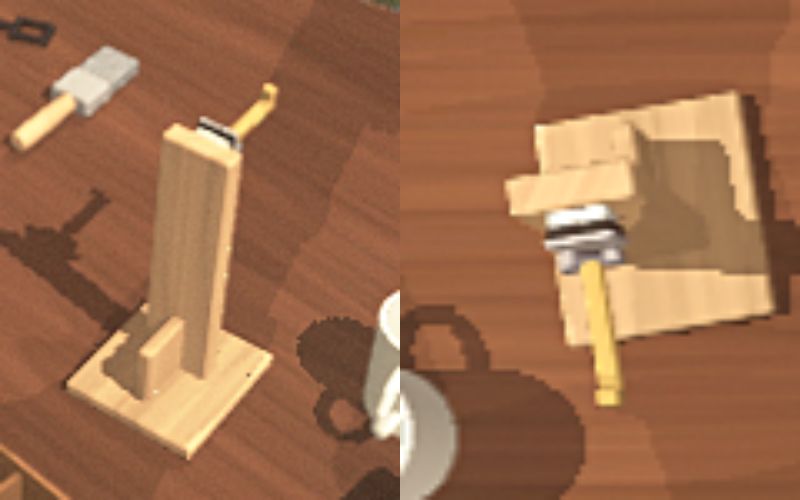

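View pics/s5.png

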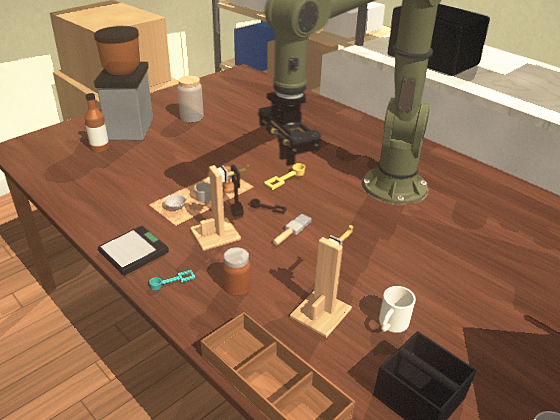

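```bash
sed -i "s/np.array(\[.6075,-.2,0\])/np.array([.609,-.1952,0])/" h.py; python3 - <<'E'
from h import *
for nm in('s5','t5'):
  cam={'s':'scene','t':'top'}[nm[0]];z=np.load(f'pics/{nm}.npz');D=z['d'];vv,uu=np.mgrid[0:420,0:560];P=px2w(cam,D,uu.ravel(),vv.ravel())
  im=z['im'].reshape(-1,3).astype(int);L=loc('U',P)*1000
  m=(abs(L[:,1])<45)&(L[:,0]<-32)&(L[:,0]>-100)&(L[:,2]>30)&(L[:,2]<240)&(im.max(1)<75)
  b=L[m]
  for lo in range(30,240,15):
    q=b[(b[:,2]>=lo)&(b[:,2]<lo+15)]
    if len(q):print(nm,lo,len(q),'x',np.round(np.percentile(q[:,0],[5,50,95]),1),'y',np.round(np.percentile(q[:,1],[3,50,97]),1))
  q=b[b[:,2]>203];
  if len(q)>5: r=cv2.minAreaRect(q[:,:2].astype(np.float32));print(r, q[:,2].max())
im=np.load('pics/t5.npz')['im'];cv2.imwrite('pics/c10.png',np.hstack([cv2.resize(im[155:235,325:405],(400,400)),cv2.resize(np.load('pics/s5.npz')['im'][155:235,185:265],(400,400))])[:,:,::-1])
for c in('scene','top'):
  for l in('scoop_eye',):print([(np.round(loc('U',r['centre'])*1000,1).tolist(),round(r['conf'],2)) for r in nets.place_of(c,l)])
lst('U')
E
```

```text
s5 45 1 x [-38.3 -38.3 -38.3] y [1.8 1.8 1.8]
s5 60 32 x [-59.1 -43.5 -36.9] y [-16.5  13.   18.9]
s5 75 56 x [-61.2 -45.4 -36.8] y [-15.4  13.3  21. ]
s5 90 38 x [-59.8 -49.  -40.1] y [-4.5  3.7 13.6]
s5 105 13 x [-52.4 -50.3 -45.4] y [-0.   4.1  6.7]
s5 120 10 x [-52.3 -48.1 -44.4] y [0.3 3.1 7.6]
s5 135 8 x [-51.  -48.9 -46.8] y [-2.3 -0.5  3.7]
s5 150 9 x [-49.2 -48.6 -48. ] y [-0.3  5.   7.2]
s5 165 37 x [-53.4 -48.7 -45.7] y [-18.8  -3.5  21.1]
s5 180 13 x [-51.1 -48.  -47. ] y [-11.3  17.8  23.5]
s5 195 21 x [-50.2 -47.6 -45.5] y [-22.5  12.2  23.9]
s5 210 22 x [-52.9 -48.1 -45.4] y [-14.5   0.8  22. ]
((-48.86867904663086, 2.332090377807617), (51.00288009643555, 7.98501443862915), 87.40167236328125) 216.71744698630292
t5 45 3 x [-63.5 -62.5 -62.1] y [2.2 4.1 6.8]
t5 60 1 x [-63.4 -63.4 -63.4] y [-12.9 -12.9 -12.9]
t5 75 37 x [-63.9 -55.5 -43.9] y [-9.8  9.5 16.8]
t5 90 29 x [-64.2 -58.7 -52.1] y [-8.9  1.5 12. ]
t5 105 5 x [-55.2 -54.6 -53. ] y [-3.   0.4  6.9]
t5 120 5 x [-55.1 -54.6 -53.6] y [-3.9  3.   6.1]
t5 135 3 x [-55.1 -54.8 -54.6] y [-1.4  0.6  6.1]
t5 150 4 x [-55.9 -55.5 -55.1] y [ 6.7 12.5 19.8]
t5 165 16 x [-55.9 -54.6 -51.5] y [-14.3   5.5  22.3]
t5 180 9 x [-56.2 -55.8 -53.6] y [-18.2  13.4  22. ]
t5 195 11 x [-56.  -55.8 -50.4] y [-18.8  18.   22.3]
t5 210 60 x [-55.7 -51.5 -47.6] y [-20.4  -5.1  20.8]
((-51.602081298828125, 0.6275043487548828), (9.043496131896973, 43.066497802734375), 0.5671888589859009) 216.84874665077848
[([-50.8, -5.5, 188.2], 0.75), ([155.7, 132.6, 4.1], 0.72), ([-211.0, -34.3, 4.1], 0.69), ([-53.8, -1.0, 183.9], 0.63), ([-266.0, -173.5, 6.7], 0.6)]
[([-263.8, -173.3, 9.7], 0.85), ([-49.8, -2.2, 184.5], 0.72), ([159.4, 138.7, 6.6], 0.66)]
t 7.63 loc mm [-124.7  156.4  312.5] Floc [-0.76 -0.   -0.95] M [0.02 0.02 0.04] w 0.456 roterr [-0.28  0.01  0.  ]
```

View pics/c10.png

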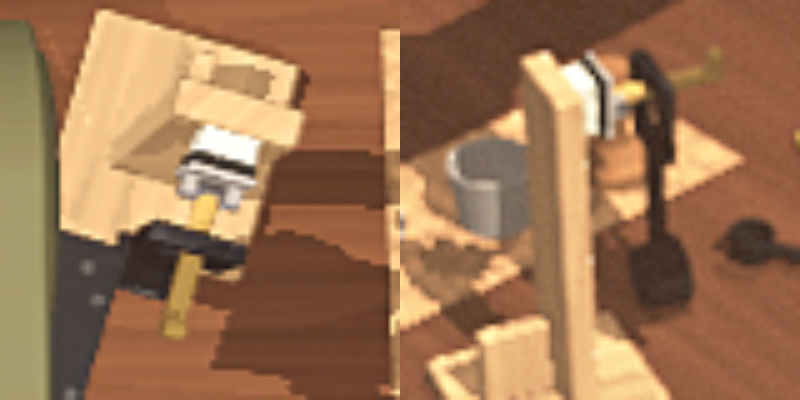

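```bash
python3 - <<'E'
from h import *
goto(wor('U',[-.0508,.001,.29]),Rdes('U'))
E
```

```text
lin [  22.5  -74.7 -155. ] mm twist [-0.28  0.01  0.  ]
```

```bash
python3 -m creep '[{"linear":[0,-0.018,-0.037],"twist":[0,0,0],"fingers":-1},{"linear":[0,-0.036,-0.074],"twist":[0,0,0],"fingers":-1},{"linear":[0.01,-0.054,-0.112],"twist":[-0.3,0,0],"fingers":-1},{"linear":[0.02,-0.0725,-0.151],"twist":[-0.3,0,0],"fingers":-1},{"linear":[0.02,-0.0725,-0.151],"twist":[-0.3,0,0],"fingers":-1},{"linear":[0.02,-0.0725,-0.151],"twist":[-0.3,0,0],"fingers":-1}]' && python3 - <<'E'
from h import *
lst('U');goto(wor('U',[-.0508,.001,.182]),Rdes('U'))
E
```

```text
time: 8.13
position: [0.5598, -0.1751, 0.2914]
tool_rot: [-0.988, 1.338, 0.989]
ft_force: [-0.7, 1.9, 0.8]
grip_width: 0.874
t 8.13 loc mm [-52.9   4.9 291.4] Floc [-1.25  1.65  0.76] M [0.05 0.01 0.02] w 0.874 roterr [ 0.   -0.1  -0.12]
lin [109.4  -2.3  -3.7] mm twist [ 0.   -0.1  -0.12]
```

```bash
python3 -m creep '[{"linear":[0.02,-0.001,-0.003],"twist":[0,0,0],"fingers":-1},{"linear":[0.04,-0.001,-0.003],"twist":[0,0,0],"fingers":-1},{"linear":[0.04,-0.001,-0.003],"twist":[0,0,0],"fingers":-1}]' && python3 - <<'E'
from h import *
lst('U');goto(wor('U',[-.0508,.001,.182]),Rdes('U'))
E
```

```text
time: 8.38
position: [0.5593, -0.1723, 0.2489]
tool_rot: [-0.99, 1.336, 0.999]
ft_force: [-1.1, 0.2, -1.1]
grip_width: 0.988
t 8.38 loc mm [-54.2   7.3 248.9] Floc [-1.16 -0.12 -1.11] M [0.08 0.01 0.01] w 0.988 roterr [ 0.47  0.04 -0.38]
lin [66.9 -3.8 -6.4] mm twist [ 0.47  0.04 -0.38]
```

```bash
for i in 1 2 3; do python3 -m creep '[{"linear":[0,0,0],"twist":[0,0,0],"fingers":-1}]' >/dev/null;python3 -c "
from h import *
lst('U');goto(wor('U',[-.0508,.001,.182]),Rdes('U'))"; done
```

```text
t 8.47 loc mm [-52.7   6.8 252.1] Floc [0.51 0.1  1.06] M [0.03 0.06 0.01] w 0.995 roterr [ 0.45  0.05 -0.14]
lin [70.1 -2.1 -5.9] mm twist [ 0.45  0.05 -0.14]
t 8.55 loc mm [-51.6   5.9 253.9] Floc [-0.4  -0.66  0.61] M [ 0.04  0.01 -0.04] w 0.993 roterr [0.39 0.05 0.06]
lin [71.9 -0.7 -5. ] mm twist [0.39 0.05 0.06]
t 8.63 loc mm [-51.3   5.1 254.4] Floc [ 0.23 -0.28 -1.37] M [-0.05  0.05  0.06] w 1.004 roterr [0.32 0.04 0.13]
lin [72.4 -0.3 -4.1] mm twist [0.32 0.04 0.13]
```

```bash
python3 -m creep '[{"linear":[0.015,0,-0.003],"twist":[0.2,0,0],"fingers":-1},{"linear":[0.03,0,-0.003],"twist":[0.2,0,0],"fingers":-1},{"linear":[0.03,0,-0.003],"twist":[0.2,0,0],"fingers":-1},{"linear":[0.03,0,-0.003],"twist":[0.2,0,0],"fingers":-1},{"linear":[0.03,0,-0.003],"twist":[0.2,0,0],"fingers":-1},{"linear":[0.03,0,-0.003],"twist":[0.2,0,0],"fingers":-1}]' >/dev/null;python3 -c "
from h import *
lst('U');goto(wor('U',[-.0508,.001,.182]),Rdes('U'));snap('top','t6');snap('scene','s6');lst('U')
t=np.load('pics/t6.npz')['im'];s=np.load('pics/s6.npz')['im'];
cv2.imwrite('pics/c11.png',np.hstack([cv2.resize(t[155:235,325:405],(400,400)),cv2.resize(s[145:225,185:265],(400,400))])[:,:,::-1])"
```

```text
t 9.13 loc mm [-51.2   1.  224.4] Floc [-0.01 -0.47  0.34] M [-0.06  0.02  0.02] w 1.001 roterr [0.04 0.02 0.13]
lin [42.4 -0.3 -0. ] mm twist [0.04 0.02 0.13]
t 9.23 loc mm [-51.4   0.9 224. ] Floc [-0.98 -0.33  0.16] M [-0.07  0.03  0.03] w 1.005 roterr [0.03 0.02 0.1 ]
```

View pics/c11.png

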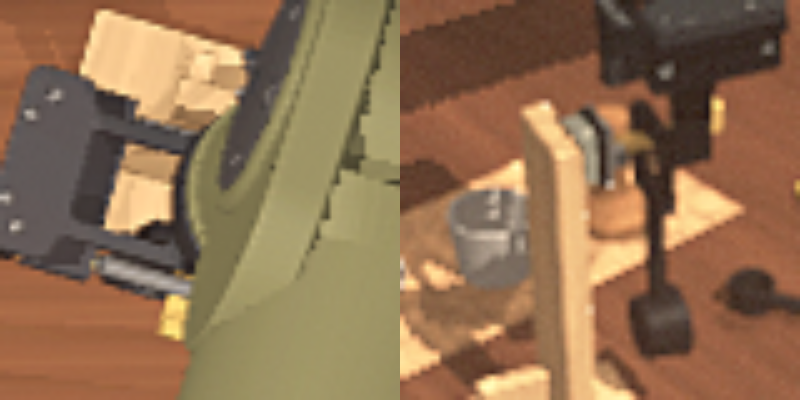

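```bash
python3 -m creep '[{"linear":[0.01,0,0],"twist":[0,0,0],"fingers":-1},{"linear":[0.025,0,0],"twist":[0,0,0],"fingers":-1},{"linear":[0.04,0,0],"twist":[0,0,0],"fingers":-1},{"linear":[0.04,0,0],"twist":[0,0,0],"fingers":-1},{"linear":[0.04,0,0],"twist":[0,0,0],"fingers":-0.2},{"linear":[0.04,0,0],"twist":[0,0,0],"fingers":-0.15}]' 8 >/dev/null;python3 -c "
from h import *
lst('U')"; python3 -m creep '[{"linear":[0,0,0],"twist":[0,0,0],"fingers":0.2},{"linear":[0,0,0],"twist":[0,0,0],"fingers":1},{"linear":[0,0,0],"twist":[0,0,0],"fingers":1},{"linear":[0,0,0],"twist":[0,0,0],"fingers":1}]' 8 >/dev/null;python3 -c "
from h import *
lst('U')"
```

```text
t 9.73 loc mm [-51.6   0.8 183.4] Floc [ 0.23 -0.   -0.79] M [-0.01  0.01  0.01] w 0.920 roterr [0.01 0.   0.04]
t 10.07 loc mm [-51.7   0.9 183.4] Floc [ 0.04 -0.39 -0.28] M [ 0.04 -0.02  0.05] w 0.628 roterr [0.02 0.02 0.05]
```

```bash
python3 -m creep '[{"linear":[0,0,0],"twist":[0,0,0],"fingers":1},{"linear":[0,0,0],"twist":[0,0,0],"fingers":1},{"linear":[0,0,0],"twist":[0,0,0],"fingers":1},{"linear":[0,0,0],"twist":[0,0,0],"fingers":1}]' 10 >/dev/null;python3 -c "
from h import *
lst('U');snap('scene','s7');lst('U')"
```

```text
t 10.40 loc mm [-51.8   0.7 183.1] Floc [ 0.15 -0.77  1.92] M [-0.09  0.02 -0.01] w 0.502 roterr [ 0.02 -0.    0.02]
t 10.45 loc mm [-51.9   0.7 183.1] Floc [ 0.11 -0.18  1.13] M [-0.04  0.01 -0.05] w 0.504 roterr [ 0.01 -0.    0.01]
```

```bash
python3 -m creep '[{"linear":[-0.004,0,0],"twist":[0,0,0],"fingers":1},{"linear":[-0.01,0,0],"twist":[0,0,0],"fingers":1},{"linear":[-0.0175,0,0],"twist":[0,0,0],"fingers":1},{"linear":[-0.0175,0,0],"twist":[0,0,0],"fingers":1},{"linear":[-0.0175,0,0],"twist":[0,0,0],"fingers":1},{"linear":[-0.0175,0,0],"twist":[0,0,0],"fingers":1}]' 12 >/dev/null;python3 -c "
from h import *
lst('U');snap('scene','s8');lst('U')
s=np.load('pics/s8.npz')['im'];
cv2.imwrite('pics/c12.png',cv2.resize(s[145:245,185:285],(600,600))[:,:,::-1])"
```

```text
t 10.95 loc mm [-51.9   0.9 200.6] Floc [-0.09 -0.5  -0.6 ] M [0.01 0.01 0.01] w 0.504 roterr [0.03 0.01 0.02]
t 11.00 loc mm [-52.1   0.9 200.3] Floc [-0.24 -1.    0.07] M [ 0.01  0.03 -0.01] w 0.503 roterr [ 0.02  0.01 -0.01]
```

View pics/c12.png

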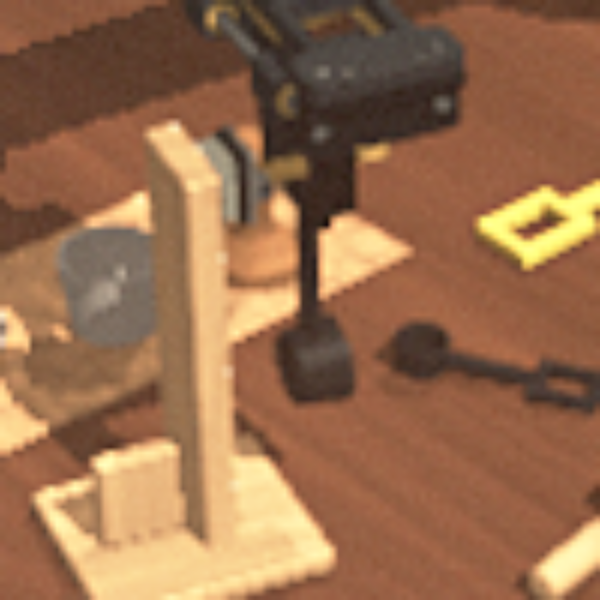

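```bash
python3 -m creep '[{"linear":[0,0.008,0],"twist":[0,0,0],"fingers":1},{"linear":[0,0.02,0],"twist":[0,0,0],"fingers":1},{"linear":[0,0.03,0],"twist":[0,0,0],"fingers":1},{"linear":[0,0.036,0],"twist":[0,0,0],"fingers":1}]' >/dev/null;python3 -c "
from h import *
lst('U')"
python3 -m creep '[{"linear":[0,0.012,0],"twist":[0,0,0],"fingers":1},{"linear":[0,0.024,0],"twist":[0,0,0],"fingers":1},{"linear":[0,0.036,0],"twist":[0,0,0],"fingers":1},{"linear":[-0.01,0.05,0],"twist":[0,0,0],"fingers":1},{"linear":[-0.03,0.05,0],"twist":[0,0,0],"fingers":1},{"linear":[-0.05,0.05,0],"twist":[0,0,0],"fingers":1}]' >/dev/null;python3 -c "
from h import *
lst('U');snap('scene','s9');snap('top','t9');lst('S')
goto(wor('S',[-.115,0,.24]),Rdes('S'))"
```

```text
t 11.33 loc mm [-89.6   0.7 200.2] Floc [ 0.17  0.85 -0.56] M [-0.04 -0.06 -0.02] w 0.505 roterr [ 0.01  0.03 -0.06]
t 11.83 loc mm [-139.6    0.8  250.5] Floc [0.82 0.34 0.03] M [ 0.02 -0.07 -0.08] w 0.503 roterr [ 0.03  0.05 -0.08]
t 11.93 loc mm [-186.6 -353.3  253.7] Floc [ 0.1  -0.3  -0.72] M [-0.03 -0.06 -0.01] w 0.505 roterr [-25.47   0.03   0.37]
lin [ 13.8  87.4 349.7] mm twist [-25.47   0.03   0.37]
```

View pics/s9.png

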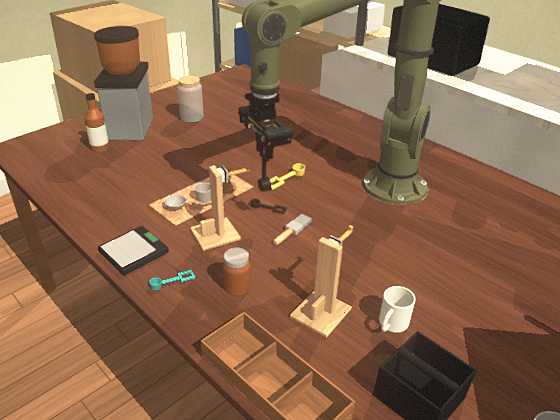

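```bash
python3 -m creep '[{"linear":[0,0.003,0.01],"twist":[0,0,0],"fingers":1},{"linear":[0,0.009,0.035],"twist":[-3,0,0],"fingers":1},{"linear":[0,0.017,0.067],"twist":[-7,0,0],"fingers":1},{"linear":[0,0.026,0.1],"twist":[-12,0,0],"fingers":1},{"linear":[0,0.034,0.133],"twist":[-17,0,0],"fingers":1},{"linear":[0,0.043,0.167],"twist":[-22,0,0],"fingers":1},{"linear":[0,0.051,0.2],"twist":[-25.5,0,0],"fingers":1},{"linear":[0,0.06,0.235],"twist":[-25.5,0,0],"fingers":1}]' >/dev/null;python3 -c "
from h import *
lst('S');goto(wor('S',[-.12,0,.25]),Rdes('S'))"
```

```text
t 12.60 loc mm [-142.  -112.6  249. ] Floc [ 1.25 -0.88 -0.69] M [ 0.01 -0.06  0.02] w 0.500 roterr [ 0.18 -0.01 -0.12]
lin [ -1.  -22.3 112.5] mm twist [ 0.18 -0.01 -0.12]
```

```bash
python3 -m creep '[{"linear":[0,-0.006,0.03],"twist":[0,0,0],"fingers":1},{"linear":[0,-0.012,0.06],"twist":[0,0,0],"fingers":1},{"linear":[0,-0.018,0.09],"twist":[0,0,0],"fingers":1},{"linear":[0,-0.022,0.105],"twist":[0,0,0],"fingers":1},{"linear":[0,-0.022,0.108],"twist":[0,0,0],"fingers":1},{"linear":[0,-0.022,0.108],"twist":[0,0,0],"fingers":1},{"linear":[0,-0.022,0.108],"twist":[0,0,0],"fingers":1}]' >/dev/null;python3 -c "
from h import *
lst('S');goto(wor('S',[-.12,0,.2005]),Rdes('S'))"
```

```text
t 13.18 loc mm [-119.3   -8.5  249.9] Floc [-0.95 -0.66 -0.66] M [-0.03  0.02  0.02] w 0.503 roterr [-0.08 -0.08 -0.06]
lin [49.4  0.6  8.6] mm twist [-0.08 -0.08 -0.06]
```

```bash
python3 -m creep '[{"linear":[0.01,0,0.008],"twist":[0,0,0],"fingers":1},{"linear":[0.03,0,0.008],"twist":[0,0,0],"fingers":1},{"linear":[0.049,0,0.008],"twist":[0,0,0],"fingers":1},{"linear":[0.049,0,0.008],"twist":[0,0,0],"fingers":1},{"linear":[0.049,0,0.008],"twist":[0,0,0],"fingers":1},{"linear":[0.049,0,0.008],"twist":[0,0,0],"fingers":1}]' >/dev/null;python3 -c "
from h import *
lst('S');snap('scene','s10');snap('top','t10');lst('S');goto(wor('S',[-.12,0,.2005]),Rdes('S'))
t=np.load('pics/t10.npz')['im'];s=np.load('pics/s10.npz')['im'];
cv2.imwrite('pics/c13.png',np.hstack([cv2.resize(t[140:240,145:245],(400,400)),cv2.resize(s[200:300,290:390],(400,400))])[:,:,::-1])"
```

```text
t 13.68 loc mm [-118.5    0.7  202.2] Floc [0.51 0.36 0.16] M [-0.02  0.01 -0.06] w 0.508 roterr [-0.06  0.02  0.06]
t 13.78 loc mm [-118.1    1.1  202.8] Floc [ 0.58  0.12 -0.29] M [0.06 0.04 0.03] w 0.503 roterr [-0.03  0.05  0.13]
lin [ 2.3  1.9 -1.1] mm twist [-0.03  0.05  0.13]
```

View pics/c13.png

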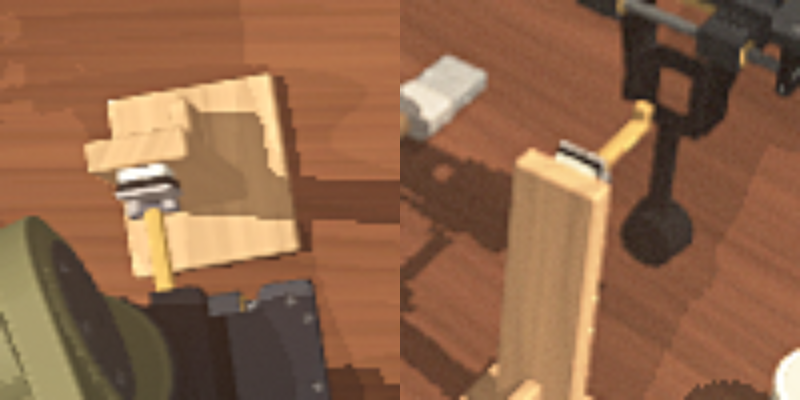

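```bash
python3 - <<'E'
from h import *
z=np.load('pics/s10.npz');D=z['d'];vv,uu=np.mgrid[0:420,0:560];P=px2w('scene',D,uu.ravel(),vv.ravel())
im=z['im'].reshape(-1,3).astype(int);L=loc('S',P)*1000
m=(abs(L[:,1])<35)&(L[:,0]<-100)&(L[:,0]>-135)&(L[:,2]>130)&(L[:,2]<250)&(im.max(1)<80)
b=L[m]
for lo in range(130,250,6):
    q=b[(b[:,2]>=lo)&(b[:,2]<lo+6)]
    if len(q):print(lo,len(q),'x',np.round(np.percentile(q[:,0],[5,50,95]),1),'y',np.round(np.sort(q[:,1]),0).astype(int).tolist())
m2=(abs(L[:,1])<15)&(L[:,0]<-40)&(L[:,0]>-95)&(L[:,2]>190)&(L[:,2]<225)&(im[:,0]-im[:,2]>60);q=L[m2];print(np.round(np.percentile(q,[2,50,98],axis=0),1))
E
```

```text
130 9 x [-119.  -114.4 -111.4] y [-3, -1, 0, 1, 3, 5, 5, 6, 7]
136 9 x [-116.9 -114.6 -111.3] y [-4, -1, 0, 4, 4, 4, 4, 7, 8]
142 10 x [-116.3 -113.8 -110.1] y [-5, -4, -1, -1, -1, 3, 3, 5, 6, 7]
148 11 x [-119.3 -114.6 -111.4] y [-3, -2, -2, 2, 2, 3, 4, 5, 7, 7, 8]
154 10 x [-117.  -114.3 -111.9] y [-3, -2, -1, 1, 2, 3, 4, 5, 7, 7]
160 9 x [-116.6 -115.3 -111. ] y [-4, -4, 0, 1, 3, 3, 4, 7, 7]
166 13 x [-119.1 -114.  -111.7] y [-4, -4, -4, -2, 0, 1, 2, 2, 5, 5, 6, 6, 6]
172 6 x [-114.3 -112.6 -111.7] y [-3, -3, 1, 2, 5, 7]
178 18 x [-116.5 -114.2 -112.7] y [-10, -7, -6, -3, -3, -1, 1, 3, 3, 4, 6, 6, 8, 9, 11, 13, 15, 20]
184 22 x [-116.4 -113.6 -110.1] y [-7, -6, -1, -1, 1, 1, 4, 4, 5, 6, 6, 8, 9, 12, 15, 15, 17, 17, 19, 21, 21, 22]
190 28 x [-119.4 -114.4 -110.2] y [-25, -24, -12, -12, -11, -8, -6, -5, -3, -2, -1, 0, 0, 4, 5, 9, 11, 13, 14, 15, 15, 16, 19, 19, 30, 30, 30, 31]
196 34 x [-124.5 -112.1 -107.3] y [-30, -28, -27, -25, -23, -22, -22, -20, -19, -18, -18, -17, -16, -15, -14, -13, -13, -12, 15, 19, 22, 23, 24, 25, 27, 28, 29, 29, 30, 30, 31, 31, 31, 32]
202 37 x [-125.3 -11
[... 998 characters left out ...]
 32, 32, 32, 33, 34, 34, 34, 34]
232 62 x [-122.5 -113.8 -107.4] y [-31, -29, -28, -27, -27, -25, -24, -24, -23, -23, -23, -23, -22, -20, -20, -20, -19, -16, -15, -15, -14, -13, -12, -9, -9, -9, -8, -7, -6, -4, -2, -1, 0, 1, 2, 3, 6, 7, 9, 9, 10, 10, 11, 13, 13, 16, 16, 17, 17, 17, 19, 23, 24, 27, 28, 29, 30, 31, 31, 32, 33, 35]
238 34 x [-125.7 -111.2 -106.4] y [-32, -32, -31, -30, -28, -28, -27, -27, -27, -26, -26, -25, -25, -24, -24, -24, -23, -23, -22, -22, -22, -21, -21, -4, 2, 9, 23, 24, 25, 26, 27, 29, 31, 34]
244 17 x [-121.  -110.2 -107.1] y [-33, -33, -32, -29, -29, -28, -28, -27, -27, -26, -26, 25, 28, 28, 31, 33, 34]
[[-86.1  -7.  200.1]
 [-68.7  -1.1 206.1]
 [-42.2   3.6 217.6]]
```

```bash
python3 -m creep '[{"linear":[0.001,0,-0.0015],"twist":[0,0,0],"fingers":1},{"linear":[0.001,-0.007,-0.0015],"twist":[0,0,0],"fingers":1},{"linear":[0.001,-0.014,-0.0015],"twist":[0,0,0],"fingers":1},{"linear":[0.001,-0.021,-0.0015],"twist":[0,0,0],"fingers":1},{"linear":[0.001,-0.028,-0.0015],"twist":[0,0,0],"fingers":1},{"linear":[0.001,-0.035,-0.0015],"twist":[0,0,0],"fingers":1}]' >/dev/null;python3 -c "
from h import *
lst('S')"
python3 -m creep '[{"linear":[0,-0.008,0],"twist":[0,0,0],"fingers":1},{"linear":[0,-0.016,0],"twist":[0,0,0],"fingers":1},{"linear":[0,-0.024,0],"twist":[0,0,0],"fingers":1},{"linear":[0,-0.031,0],"twist":[0,0,0],"fingers":1},{"linear":[0,-0.031,0],"twist":[0,0,0],"fingers":1},{"linear":[0,-0.031,0],"twist":[0,0,0],"fingers":1}]' >/dev/null;python3 -c "
from h import *
lst('S');snap('scene','s11');lst('S')
s=np.load('pics/s11.npz')['im'];
cv2.imwrite('pics/c14.png',cv2.resize(s[190:300,280:390],(600,600))[:,:,::-1])"
```

```text
t 14.28 loc mm [-8.300e+01 -2.000e-01  2.004e+02] Floc [ 0.31  0.52 -0.51] M [ 0.08 -0.02 -0.01] w 0.500 roterr [ 0.01 -0.    0.01]
t 14.78 loc mm [-52.8  -0.4 200.2] Floc [-0.57 -0.51 -0.35] M [ 0.01  0.03 -0.05] w 0.501 roterr [-0.   -0.02 -0.03]
t 14.83 loc mm [-5.310e+01 -2.000e-01  2.003e+02] Floc [-0.92  0.65  0.42] M [ 0.03 -0.02  0.01] w 0.505 roterr [ 0.01 -0.   -0.03]
```

View pics/c14.png

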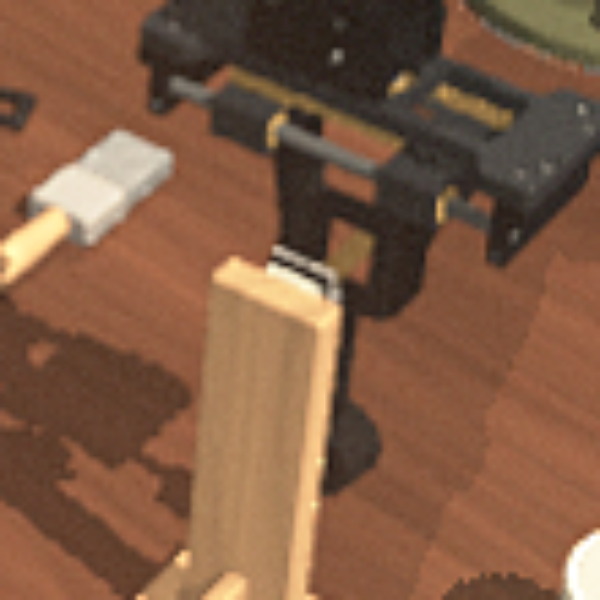

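```bash
python3 -m creep '[{"linear":[0.004,0,0],"twist":[0,0,0],"fingers":1},{"linear":[0.008,0,0],"twist":[0,0,0],"fingers":1},{"linear":[0.012,0,0],"twist":[0,0,0],"fingers":1},{"linear":[0.014,0,0],"twist":[0,0,0],"fingers":1},{"linear":[0.014,0,0],"twist":[0,0,0],"fingers":1}]' >/dev/null;python3 -c "
from h import *
lst('S')"
for i in 1 2 3; do python3 -m creep '[{"linear":[0.001,0,0],"twist":[0,0,0],"fingers":1},{"linear":[0.001,0,0],"twist":[0,0,0],"fingers":1}]' >/dev/null;python3 -c "
from h import *
lst('S')"; done
```

```text
t 15.25 loc mm [-53.7  -0.2 185.6] Floc [-0.16 -0.7  -0.49] M [ 0.07  0.08 -0.03] w 0.506 roterr [ 0.03 -0.02 -0.08]
t 15.42 loc mm [-53.   -0.2 185.4] Floc [ 0.72  0.25 -0.56] M [0.01 0.04 0.01] w 0.506 roterr [ 0.02  0.   -0.  ]
t 15.58 loc mm [-52.9  -0.2 184.5] Floc [ 0.3   0.14 -0.63] M [0.05 0.02 0.05] w 0.506 roterr [0.02 0.01 0.01]
t 15.75 loc mm [-52.9  -0.2 183.5] Floc [0.01 0.22 0.67] M [ 0.01 -0.01  0.  ] w 0.506 roterr [0.02 0.01 0.02]
```

```bash
for i in 1 2 3; do python3 -m creep '[{"linear":[0.0006,0,0],"twist":[0,0,0],"fingers":1},{"linear":[0.0006,0,0],"twist":[0,0,0],"fingers":1}]' >/dev/null;python3 -c "
from h import *
lst('S')"; done
```

```text
t 15.92 loc mm [-5.280e+01 -1.000e-01  1.832e+02] Floc [0.63 0.4  1.26] M [ 0.04  0.03 -0.02] w 0.505 roterr [0.02 0.01 0.03]
t 16.08 loc mm [-5.280e+01 -1.000e-01  1.827e+02] Floc [0.02 0.44 2.41] M [0.   0.06 0.01] w 0.503 roterr [0.02 0.02 0.04]
t 16.25 loc mm [-5.270e+01 -1.000e-01  1.822e+02] Floc [-0.45 -1.04  4.52] M [ 0.01  0.07 -0.02] w 0.505 roterr [0.02 0.02 0.05]
```

```bash
python3 -m creep '[{"linear":[-0.001,0,0],"twist":[0,0,0],"fingers":1},{"linear":[-0.001,0,0],"twist":[0,0,0],"fingers":1},{"linear":[-0.001,0,0],"twist":[0,0,0],"fingers":-0.1},{"linear":[-0.001,0,0],"twist":[0,0,0],"fingers":-0.4},{"linear":[-0.001,0,0],"twist":[0,0,0],"fingers":-0.8},{"linear":[-0.001,0,0],"twist":[0,0,0],"fingers":-0.8},{"linear":[-0.001,0,0],"twist":[0,0,0],"fingers":-0.8}]' >/dev/null;python3 -c "
from h import *
lst('S')"
python3 -m creep '[{"linear":[0,0,0],"twist":[0,0,0],"fingers":-0.8},{"linear":[0,0,0],"twist":[0,0,0],"fingers":-0.8},{"linear":[-0.01,0,0],"twist":[0,0,0],"fingers":-0.8},{"linear":[-0.04,0,0],"twist":[0,0,0],"fingers":-0.8},{"linear":[-0.08,0,0],"twist":[0,0,0],"fingers":-0.8},{"linear":[-0.1,0,0],"twist":[0,0,0],"fingers":-0.8}]' >/dev/null;python3 -c "
from h import *
lst('S');snap('scene','s12');lst('S')
s=np.load('pics/s12.npz')['im'];
cv2.imwrite('pics/c15.png',cv2.resize(s[190:340,260:410],(600,600))[:,:,::-1])"
```

```text
t 16.83 loc mm [-53.2  -0.2 182.4] Floc [0.91 0.56 0.44] M [0.05 0.05 0.06] w 0.771 roterr [ 0.02 -0.01 -0.03]
t 17.33 loc mm [-5.170e+01 -1.000e-01  2.879e+02] Floc [1.24 1.18 1.5 ] M [ 0.1  -0.07 -0.  ] w 0.900 roterr [0.01 0.09 0.3 ]
t 17.38 loc mm [-50.2   0.3 291.4] Floc [ 1.94 -0.37  3.43] M [ 0.07 -0.15 -0.04] w 0.900 roterr [0.01 0.2  0.63]
```

View pics/c15.png

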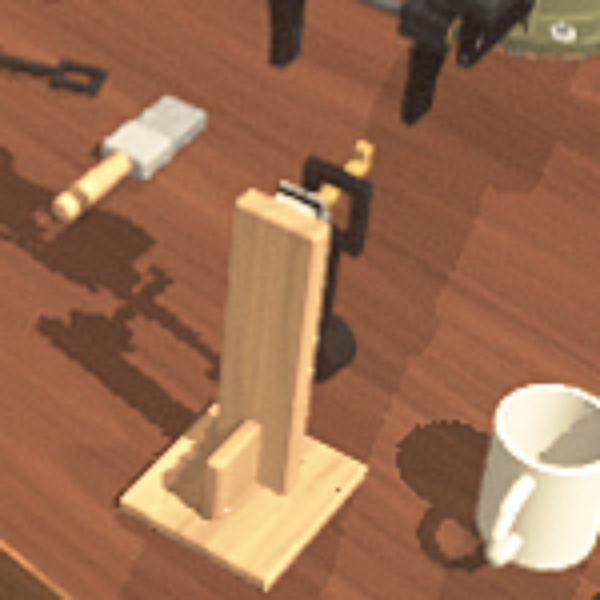

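```bash
python3 -c "
from h import *
lst('S');goto(wor('U',[-.0775,0,.29]),Rdes('U'))"
```

```text
t 17.38 loc mm [-50.2   0.3 291.4] Floc [ 1.94 -0.37  3.43] M [ 0.07 -0.15 -0.04] w 0.900 roterr [0.01 0.2  0.63]
lin [  -0.8   83.6 -379.7] mm twist [25.51  0.34  0.58]
```

```bash
python3 -m creep '[{"linear":[0,0.007,-0.03],"twist":[0,0,0],"fingers":-0.8},{"linear":[0,0.015,-0.068],"twist":[5,0,0],"fingers":-0.5},{"linear":[0,0.023,-0.106],"twist":[10,0,0],"fingers":-0.3},{"linear":[0,0.031,-0.144],"twist":[15,0,0],"fingers":-0.3},{"linear":[0,0.04,-0.182],"twist":[20,0,0],"fingers":-0.3},{"linear":[0,0.048,-0.22],"twist":[25.5,0,0],"fingers":-0.3},{"linear":[0,0.056,-0.258],"twist":[25.5,0,0],"fingers":-0.3},{"linear":[0,0.065,-0.296],"twist":[25.5,0,0],"fingers":-0.3}]' 8 >/dev/null;python3 -c "
from h import *
lst('U');goto(wor('U',[-.0775,0,.29]),Rdes('U'))"
```

```text
t 18.05 loc mm [-98.9  80.1 283.5] Floc [2.06 0.51 0.03] M [-0.06 -0.07  0.02] w 0.652 roterr [0.01 0.05 0.07]
lin [ -6.6 -21.3 -80.1] mm twist [0.01 0.05 0.07]
```

```bash
python3 -m creep '[{"linear":[0,-0.01,-0.035],"twist":[0,0,0],"fingers":-0.3},{"linear":[0,-0.02,-0.065],"twist":[0,0,0],"fingers":-0.3},{"linear":[0,-0.021,-0.076],"twist":[0,0,0],"fingers":-0.3},{"linear":[0,-0.021,-0.076],"twist":[0,0,0],"fingers":-0.3},{"linear":[0,-0.021,-0.076],"twist":[0,0,0],"fingers":-0.3},{"linear":[0,-0.021,-0.076],"twist":[0,0,0],"fingers":-0.3},{"linear":[0,-0.021,-0.076],"twist":[0,0,0],"fingers":-0.3}]' >/dev/null;python3 -c "
from h import *
lst('U');snap('scene','s13');lst('U');goto(wor('U',[-.0775,0,.192]),Rdes('U'))
for nm in('s13','s9','t9'):
  cam={'s':'scene','t':'top'}[nm[0]];z=np.load(f'pics/{nm}.npz');D=z['d'];vv,uu=np.mgrid[0:420,0:560];P=px2w(cam,D,uu.ravel(),vv.ravel())
  im=z['im'].reshape(-1,3).astype(int);L=loc('U',P)*1000
  m=(abs(L[:,1])<14)&(L[:,0]<-35)&(L[:,0]>-105)&(L[:,2]>190)&(L[:,2]<225)&(im[:,0]-im[:,2]>60)
  q=L[m];print(nm,len(q),np.round(np.percentile(q,[1,3,50,97,99],axis=0),1).tolist(), np.polyfit(q[:,0],q[:,1],1),np.sort(q[:,0])[:6])
s=np.load('pics/s13.npz')['im'];
cv2.imwrite('pics/c16.png',cv2.resize(s[130:250,180:300],(600,600))[:,:,::-1])"
```

```text
t 18.63 loc mm [-78.2   8.7 282.6] Floc [-0.66 -0.05 -0.37] M [ 0.02 -0.03  0.01] w 0.650 roterr [ 0.25  0.06 -0.02]
t 18.68 loc mm [-78.3   8.4 282.6] Floc [ 0.18 -0.34  1.08] M [-0.08  0.03 -0.  ] w 0.652 roterr [ 0.23  0.05 -0.02]
lin [90.6 -0.7 -8.4] mm twist [ 0.23  0.05 -0.02]
s13 77 [[-90.2, -7.6, 195.3], [-89.2, -6.0, 197.2], [-64.5, 1.7, 203.2], [-37.5, 5.9, 213.6], [-36.2, 9.1, 214.5]] [0.01230507 2.12369899] [-92.84384102 -89.3928021  -89.19889366 -89.1882038  -89.02899319
 -88.20647348]
s9 77 [[-90.7, -6.8, 197.0], [-89.7, -4.7, 197.2], [-64.3, 1.8, 203.5], [-36.9, 7.0, 212.4], [-36.2, 7.8, 214.4]] [0.02392213 3.24246881] [-91.99457983 -90.32659651 -89.79039198 -89.55001621 -89.30301474
 -89.13738103]
t9 114 [[-93.3, -5.3, 196.9], [-92.5, -5.2, 198.9], [-62.2, 0.3, 202.9], [-37.3, 4.4, 213.5], [-36.5, 4.7, 214.2]] [-0.04111351 -2.50928753] [-93.81860552 -93.38138253 -92.85478084 -92.55302131 -92.36516107
 -91.5055215 ]
```

View pics/c16.png

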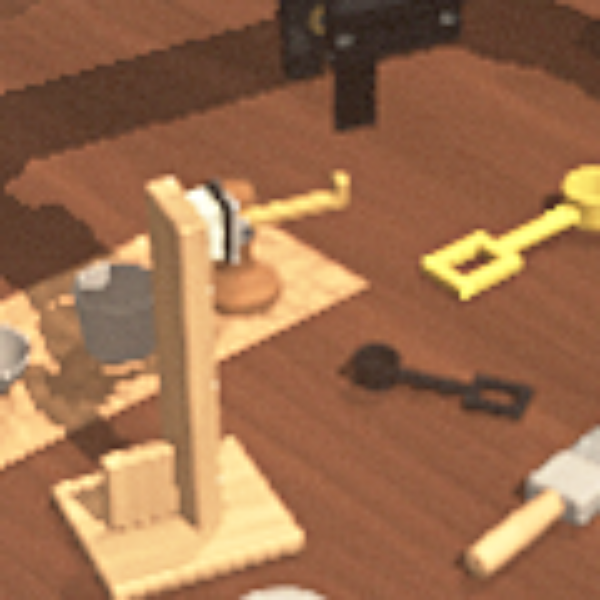

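```bash
python3 -m creep '[{"linear":[0,-0.002,-0.0077],"twist":[0.2,0,0],"fingers":-0.3},{"linear":[0.03,-0.002,-0.0077],"twist":[0.2,0,0],"fingers":-0.3},{"linear":[0.05,-0.002,-0.0077],"twist":[0.2,0,0],"fingers":-0.3},{"linear":[0.05,-0.002,-0.0077],"twist":[0.2,0,0],"fingers":-0.3},{"linear":[0.05,-0.002,-0.0077],"twist":[0.2,0,0],"fingers":-0.3}]' >/dev/null;python3 -c "
from h import *
lst('U');goto(wor('U',[-.076,.0007,.192]),Rdes('U'))"
```

```text
t 19.10 loc mm [-76.6  -1.6 232.1] Floc [-0.37  0.42  0.89] M [-0.04 -0.03 -0.02] w 0.651 roterr [-0.15 -0.02 -0.12]
lin [40.1 -0.7  2.3] mm twist [-0.15 -0.02 -0.12]
```

```bash
python3 -m creep '[{"linear":[0.02,0,0.001],"twist":[0,0,0],"fingers":-0.3},{"linear":[0.04,0,0.001],"twist":[0,0,0],"fingers":-0.3},{"linear":[0.04,0,0.001],"twist":[0,0,0],"fingers":-0.3},{"linear":[0.04,0,0.001],"twist":[0,0,0],"fingers":-0.3},{"linear":[0.04,0,0.001],"twist":[0,0,0],"fingers":-0.3}]' >/dev/null;python3 -c "
from h import *
lst('U');goto(wor('U',[-.076,.0007,.192]),Rdes('U'))"
```

```text
t 19.52 loc mm [-75.   -0.8 194.6] Floc [1.36 0.73 0.54] M [ 0.01 -0.01  0.02] w 0.652 roterr [-0.17  0.02  0.15]
lin [2.6 1.1 1.5] mm twist [-0.17  0.02  0.15]
```

```bash
python3 -m creep '[{"linear":[0.002,0,0.0015],"twist":[0,0,0],"fingers":0.3},{"linear":[0.002,0,0.0015],"twist":[0,0,0],"fingers":0.6},{"linear":[0.002,0,0.0015],"twist":[0,0,0],"fingers":0.7},{"linear":[0.002,0,0.0015],"twist":[0,0,0],"fingers":0.7},{"linear":[0.002,0,0.0015],"twist":[0,0,0],"fingers":0.7},{"linear":[0.002,0,0.0015],"twist":[0,0,0],"fingers":0.7}]' 8 >/dev/null;python3 -c "
from h import *
lst('U')"; python3 -m creep '[{"linear":[0,0,0],"twist":[0,0,0],"fingers":0.8},{"linear":[0,0,0],"twist":[0,0,0],"fingers":1},{"linear":[0,0,0],"twist":[0,0,0],"fingers":1},{"linear":[0,0,0],"twist":[0,0,0],"fingers":1}]' 8 >/dev/null;python3 -c "
from h import *
lst('U')"
```

```text
t 20.02 loc mm [-76.    0.7 190.8] Floc [-0.94  0.95  0.07] M [-0.03 -0.02 -0.01] w 0.285 roterr [-0.18  0.01  0.01]
t 20.35 loc mm [-76.1  -1.7 190.6] Floc [-0.24 -5.2   0.94] M [-1.08  0.42 -0.06] w 0.113 roterr [-0.3  -0.15 -0.  ]
```

```bash
python3 -m creep '[{"linear":[0,0,-0.0025],"twist":[0,0,0],"fingers":1},{"linear":[0,0,-0.0025],"twist":[0,0,0],"fingers":1},{"linear":[0,0,-0.0025],"twist":[0,0,0],"fingers":1}]' 8 >/dev/null;python3 -c "
from h import *
lst('U')"
```

```text
t 20.60 loc mm [-76.1  -2.1 190.6] Floc [ 0.23 -3.56 -0.19] M [-0.67  0.28 -0.07] w 0.115 roterr [-0.2  -0.02 -0.  ]
```

```bash
python3 -m creep '[{"linear":[0,0,-0.003],"twist":[0,0,0],"fingers":1},{"linear":[0,0,-0.003],"twist":[0,0,0],"fingers":1},{"linear":[0,0,-0.003],"twist":[0,0,0],"fingers":1}]' 10 >/dev/null;python3 -c "
from h import *
lst('U')"
```

```text
t 20.85 loc mm [-76.1  -3.  190.6] Floc [-0.36  2.91  0.49] M [ 0.44 -0.01  0.07] w 0.111 roterr [-0.09  0.11 -0.01]
```

```bash
python3 -m creep '[{"linear":[-0.004,0,0.0013],"twist":[0,0,0],"fingers":1},{"linear":[-0.009,-0.0008,0.0013],"twist":[0,0,0],"fingers":1},{"linear":[-0.013,-0.0017,0.0013],"twist":[0,0,0],"fingers":1},{"linear":[-0.013,-0.0017,0.0013],"twist":[0,0,0],"fingers":1},{"linear":[-0.013,-0.0017,0.0013],"twist":[0,0,0],"fingers":1}]' 10 >/dev/null;python3 -c "
from h import *
lst('U')"
```

```text
t 21.27 loc mm [-74.6  -3.1 203.7] Floc [-0.8   1.42 -2.16] M [0.47 0.2  0.06] w 0.111 roterr [-0.16  0.04 -0.04]
```

```bash
python3 -m creep '[{"linear":[-0.004,-0.0015,0],"twist":[0,0,0],"fingers":1},{"linear":[-0.008,-0.003,0],"twist":[0,0,0],"fingers":1},{"linear":[-0.012,-0.005,0],"twist":[0,0,0],"fingers":1},{"linear":[-0.012,-0.005,0],"twist":[0,0,0],"fingers":1}]' >/dev/null;python3 -c "
from h import *
lst('U');snap('scene','s14');lst('U')
s=np.load('pics/s14.npz')['im'];
cv2.imwrite('pics/c17.png',cv2.resize(s[140:230,190:280],(600,600))[:,:,::-1])"
```

```text
t 21.60 loc mm [-69.   -3.1 216.5] Floc [-2.73  3.84 -2.83] M [0.77 0.55 0.07] w 0.115 roterr [-0.16  0.04  0.02]
t 21.65 loc mm [-69.2  -3.2 216.2] Floc [-2.54  2.39 -2.03] M [0.74 0.43 0.01] w 0.108 roterr [-0.17  0.03  0.01]
```

View pics/c17.png

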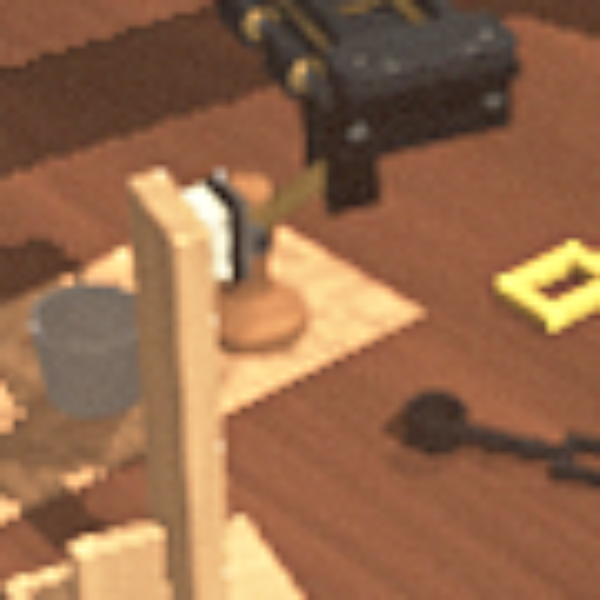

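```bash
python3 -m creep '[{"linear":[-0.0035,-0.0022,0.0015],"twist":[0,0,0],"fingers":1},{"linear":[-0.007,-0.005,0.0015],"twist":[0,0,0],"fingers":1},{"linear":[-0.0104,-0.0074,0.0015],"twist":[0,0,0],"fingers":1},{"linear":[-0.0104,-0.0074,0.0015],"twist":[0,0,0],"fingers":1}]' >/dev/null;python3 -c "
from h import *
lst('U')"
python3 -m creep '[{"linear":[-0.0028,-0.0032,0],"twist":[0,0,0],"fingers":1},{"linear":[-0.0055,-0.0065,0],"twist":[0,0,0],"fingers":1},{"linear":[-0.0079,-0.0102,0],"twist":[0,0,0],"fingers":1},{"linear":[-0.0079,-0.0102,0],"twist":[0,0,0],"fingers":1}]' >/dev/null;python3 -c "
from h import *
lst('U')"
```

```text
t 21.98 loc mm [-61.3  -2.8 226.7] Floc [-3.35 -0.42 -3.22] M [0.15 0.72 0.03] w 0.118 roterr [-0.22 -0.05  0.05]
t 22.32 loc mm [-51.1  -2.7 234.5] Floc [-3.44 -1.36 -3.03] M [-0.07  1.11 -0.05] w 0.114 roterr [-0.21 -0.06  0.03]
```

```bash
python3 -m creep '[{"linear":[-0.0018,-0.0035,0],"twist":[0,0,0],"fingers":1},{"linear":[-0.0032,-0.0075,0],"twist":[0,0,0],"fingers":1},{"linear":[-0.0043,-0.012,0],"twist":[0,0,0],"fingers":1},{"linear":[-0.0043,-0.012,0],"twist":[0,0,0],"fingers":1}]' >/dev/null;python3 -c "
from h import *
lst('U');snap('scene','s15');lst('U')
s=np.load('pics/s15.npz')['im'];
cv2.imwrite('pics/c18.png',cv2.resize(s[140:230,190:280],(600,600))[:,:,::-1])"
```

```text
t 22.65 loc mm [-39.2  -2.8 238.9] Floc [-5.95 -2.52 -0.58] M [ 0.    1.23 -0.05] w 0.115 roterr [-0.21 -0.05  0.02]
t 22.70 loc mm [-39.4  -2.7 238.9] Floc [-4.82 -1.71 -0.29] M [-0.07  1.21  0.03] w 0.114 roterr [-0.21 -0.04  0.03]
```

View pics/c18.png

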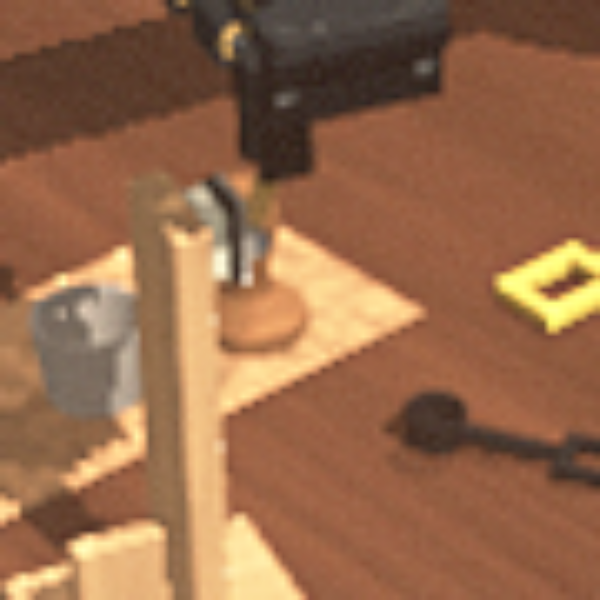

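```bash
python3 -m creep '[{"linear":[0,0.001,0],"twist":[0,0,0],"fingers":0.6},{"linear":[0,0.001,0],"twist":[0,0,0],"fingers":0.3},{"linear":[0,0.001,0],"twist":[0,0,0],"fingers":0.3},{"linear":[-0.01,0.001,0],"twist":[0,0,0],"fingers":0.3},{"linear":[-0.04,0.001,0],"twist":[0,0,0],"fingers":0.3},{"linear":[-0.07,0.001,0],"twist":[0,0,0],"fingers":0.5},{"linear":[-0.07,0.03,0],"twist":[0,0,0],"fingers":1},{"linear":[-0.07,0.04,0],"twist":[0,0,0],"fingers":1}]' 10 >/dev/null;python3 -c "
from h import *
lst('U');snap('scene','s16');snap('top','t16');lst('U')
for nm in('s16','t16'):
  cam={'s':'scene','t':'top'}[nm[0]];z=np.load(f'pics/{nm}.npz');D=z['d'];vv,uu=np.mgrid[0:420,0:560];P=px2w(cam,D,uu.ravel(),vv.ravel())
  im=z['im'].reshape(-1,3).astype(int);L=loc('U',P)*1000
  m=(abs(L[:,1])<20)&(L[:,0]<5)&(L[:,0]>-80)&(L[:,2]>225)&(L[:,2]<275)&(im[:,0]-im[:,2]>40)
  q=L[m];print(nm,len(q))
  for lo in range(225,275,8):
    r=q[(q[:,2]>=lo)&(q[:,2]<lo+8)]
    if len(r):print(lo,len(r),np.round([r[:,0].min(),np.median(r[:,0]),r[:,0].max(),np.median(r[:,1])],1))
s=np.load('pics/s16.npz')['im'];
cv2.imwrite('pics/c19.png',cv2.resize(s[130:230,180:280],(600,600))[:,:,::-1])"
```

```text
t 23.37 loc mm [-79.6  -2.5 311.8] Floc [ 0.37 -1.28 -0.59] M [-0.09  0.03 -0.05] w 0.203 roterr [-0.22  0.04  0.28]
t 23.47 loc mm [-79.9  -2.  310.4] Floc [ 0.42 -0.27 -0.49] M [-0.01 -0.01  0.04] w 0.119 roterr [-0.16  0.12  0.2 ]
s16 64
225 9 [-43.4 -37.7 -35.3   2.9]
233 12 [-46.9 -40.  -34.8   2.8]
241 12 [-49.5 -43.1 -38.1   1.6]
249 9 [-54.7 -47.8 -44.2   1.5]
257 21 [-54.1 -44.4 -36.6   2.1]
265 1 [-40.7 -40.7 -40.7  -2.3]
t16 1
225 1 [ 4.6  4.6  4.6 -0.2]
```

View pics/c19.png

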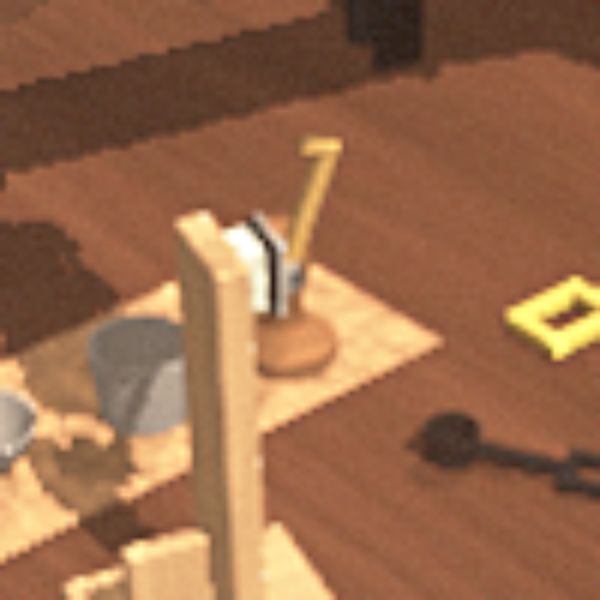

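```bash
python3 -m creep '[{"linear":[0.03,0,0],"twist":[0,0,0],"fingers":1},{"linear":[0.06,0,0],"twist":[0,0,0],"fingers":1},{"linear":[0.065,0,0],"twist":[0,0,0],"fingers":1},{"linear":[0.065,-0.01,0],"twist":[0,0,0],"fingers":1},{"linear":[0.065,-0.015,0],"twist":[0,0,0],"fingers":1},{"linear":[0.065,-0.015,0],"twist":[0,0,0],"fingers":1},{"linear":[0.065,-0.015,0],"twist":[0,0,0],"fingers":1}]' 10 >/dev/null;python3 -c "
from h import *
lst('U')"
python3 -m creep '[{"linear":[0,-0.004,0],"twist":[0,0,0],"fingers":1},{"linear":[0,-0.008,0],"twist":[0,0,0],"fingers":1},{"linear":[0,-0.012,0],"twist":[0,0,0],"fingers":1},{"linear":[0,-0.012,0],"twist":[0,0,0],"fingers":1}]' >/dev/null;python3 -c "
from h import *
lst('U')"
```

```text
t 24.05 loc mm [-63.4  -2.2 244.5] Floc [-0.27 -0.43 -0.25] M [-0.08  0.05 -0.03] w 0.004 roterr [-0.2  -0.03  0.11]
t 24.38 loc mm [-51.9  -2.1 243.7] Floc [-1.62  0.54  0.34] M [0.   0.4  0.03] w 0.008 roterr [-0.18 -0.01  0.05]
```

```bash
for i in 1 2 3; do python3 -m creep '[{"linear":[0,-0.0025,0],"twist":[0,0,0],"fingers":1},{"linear":[0,-0.0025,0],"twist":[0,0,0],"fingers":1}]' >/dev/null;python3 -c "
from h import *
lst('U')"; done
```

```text
t 24.55 loc mm [-49.9  -2.1 243.3] Floc [-1.5  -1.2   0.88] M [-0.    0.45  0.02] w 0.009 roterr [-0.18 -0.01  0.02]
t 24.72 loc mm [-47.5  -2.2 243.3] Floc [-2.76 -0.98  2.2 ] M [0.02 0.46 0.01] w 0.007 roterr [-0.18 -0.01  0.02]
t 24.88 loc mm [-44.9  -2.4 243.3] Floc [-3.37 -0.94  1.57] M [-0.25  0.5  -0.03] w 0.005 roterr [-0.19 -0.02  0.02]
```

```bash
for i in 1 2 3; do python3 -m creep '[{"linear":[0,-0.001,0],"twist":[0,0,0],"fingers":1},{"linear":[0,-0.001,0],"twist":[0,0,0],"fingers":1}]' >/dev/null;python3 -c "
from h import *
lst('U')"; done
```

```text
t 25.05 loc mm [-44.1  -2.4 243.2] Floc [-2.42 -1.88  1.91] M [-0.21  0.49 -0.04] w 0.002 roterr [-0.2  -0.02  0.  ]
t 25.22 loc mm [-43.2  -2.4 243.2] Floc [-1.69 -1.37  1.95] M [-0.25  0.56 -0.04] w 0.009 roterr [-0.2  -0.02 -0.01]
t 25.38 loc mm [-42.2  -2.4 243.2] Floc [-2.02 -2.69  1.18] M [-0.3   0.63 -0.02] w 0.003 roterr [-0.2  -0.02 -0.01]
```

```bash
for i in 1 2 3; do python3 -m creep '[{"linear":[0,-0.0008,0],"twist":[0,0,0],"fingers":1},{"linear":[0,-0.0008,0],"twist":[0,0,0],"fingers":1}]' >/dev/null;python3 -c "
from h import *
lst('U')"; done
```

```text
t 25.55 loc mm [-41.4  -2.4 243.2] Floc [-2.19 -1.57  2.08] M [-0.33  0.67 -0.02] w 0.007 roterr [-0.19 -0.02 -0.  ]
t 25.72 loc mm [-40.6  -2.4 243.2] Floc [-2.65 -3.13  2.17] M [-0.39  0.67 -0.05] w 0.004 roterr [-0.19 -0.02 -0.01]
t 25.88 loc mm [-40.1  -2.4 243.1] Floc [-3.78 -2.89  1.24] M [-0.4   0.94 -0.05] w 0.004 roterr [-0.19 -0.01 -0.04]
```

```bash
for i in 1 2; do python3 -m creep '[{"linear":[0,-0.0005,0],"twist":[0,0,0],"fingers":1},{"linear":[0,-0.0005,0],"twist":[0,0,0],"fingers":1}]' >/dev/null;python3 -c "
from h import *
lst('U')"; done; python3 -c "
from h import *
snap('scene','s17');lst('U')
s=np.load('pics/s17.npz')['im'];
cv2.imwrite('pics/c20.png',cv2.resize(s[130:230,180:280],(600,600))[:,:,::-1])"
```

```text
t 26.05 loc mm [-39.7  -2.3 243.1] Floc [-4.6  -2.5   1.45] M [-0.42  1.09 -0.03] w 0.010 roterr [-0.19 -0.01 -0.05]
t 26.22 loc mm [-39.4  -2.3 243.1] Floc [-4.89 -2.34  2.58] M [-0.35  1.22 -0.05] w 0.008 roterr [-0.19 -0.01 -0.08]
t 26.27 loc mm [-39.4  -2.3 243.1] Floc [-4.25 -3.11  2.34] M [-0.31  1.18 -0.07] w 0.006 roterr [-0.19 -0.01 -0.08]
```

View pics/c20.png

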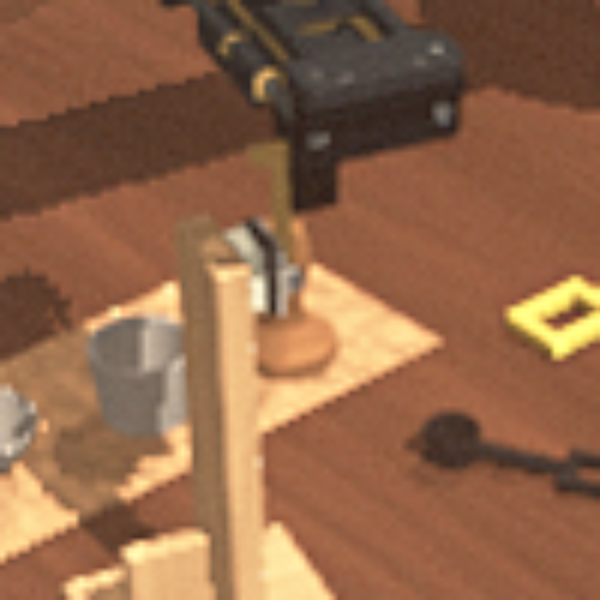

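```bash
for i in 1 2; do python3 -m creep '[{"linear":[0,-0.0005,0],"twist":[0,0,0],"fingers":1},{"linear":[0,-0.0005,0],"twist":[0,0,0],"fingers":1}]' >/dev/null;python3 -c "
from h import *
lst('U')"; done
```

```text
t 26.43 loc mm [-39.2  -2.3 243. ] Floc [-5.49 -3.12  2.7 ] M [-0.29  1.33 -0.04] w 0.003 roterr [-0.19 -0.   -0.12]
t 26.60 loc mm [-38.9  -2.3 243. ] Floc [-5.47 -2.38  2.71] M [-0.21  1.54 -0.  ] w 0.004 roterr [-0.19 -0.   -0.15]
```

```bash
python3 -m creep '[{"linear":[0,0.003,0],"twist":[0,0,0],"fingers":1},{"linear":[0,0.015,0],"twist":[0,0,0],"fingers":1},{"linear":[0,0.04,0],"twist":[0,0,0],"fingers":1},{"linear":[-0.03,0.07,0.01],"twist":[0,0,0],"fingers":1},{"linear":[-0.06,0.1,0.04],"twist":[0,0,0],"fingers":1},{"linear":[-0.08,0.11,0.08],"twist":[0,0,0],"fingers":1},{"linear":[-0.08,0.11,0.11],"twist":[0,0,0],"fingers":1},{"linear":[-0.08,0.11,0.14],"twist":[0,0,0],"fingers":1}]' >/dev/null
python3 -m creep '[{"linear":[0,0,0.03],"twist":[0,0,0],"fingers":1},{"linear":[0,0,0.05],"twist":[0,0,0],"fingers":1},{"linear":[0,0,0.05],"twist":[0,0,0],"fingers":1},{"linear":[0,0,0.05],"twist":[0,0,0],"fingers":1}]' >/dev/null
python3 -c "
from h import *
lst('U');snap('scene','s18');snap('top','t18')
for nm in('s18','t18'):
  cam={'s':'scene','t':'top'}[nm[0]];z=np.load(f'pics/{nm}.npz');D=z['d'];vv,uu=np.mgrid[0:420,0:560];P=px2w(cam,D,uu.ravel(),vv.ravel())
  im=z['im'].reshape(-1,3).astype(int);L=loc('U',P)*1000
  m=(abs(L[:,1])<20)&(L[:,0]<5)&(L[:,0]>-80)&(L[:,2]>225)&(L[:,2]<275)&(im[:,0]-im[:,2]>40)
  q=L[m];print(nm,len(q))
  for lo in range(225,275,8):
    r=q[(q[:,2]>=lo)&(q[:,2]<lo+8)]
    if len(r):print(lo,len(r),np.round([r[:,0].min(),np.median(r[:,0]),r[:,0].max(),np.median(r[:,1])],1))
t=np.load('pics/t18.npz')['im'];s=np.load('pics/s18.npz')['im'];
cv2.imwrite('pics/c21.png',np.hstack([cv2.resize(s[140:240,180:280],(400,400)),cv2.resize(t[150:230,325:405],(400,400))])[:,:,::-1])"
```

```text
t 27.60 loc mm [-147.3  190.9  323.2] Floc [-0.59 -0.03 -0.61] M [-0.09 -0.    0.02] w 0.005 roterr [0.06 0.08 0.06]
s18 61
225 10 [-31.2 -26.5 -24.    3.5]
233 8 [-31.6 -28.  -23.5   1.7]
241 5 [-29.3 -25.5 -23.    3.1]
249 10 [-29.3 -25.6 -22.9   3.4]
257 15 [-29.5 -23.9 -13.5   1.8]
265 13 [-30.8 -21.2 -13.3   0.2]
t18 60
225 5 [-32.2 -31.1   3.6   4. ]
233 4 [-31.9 -31.7 -27.1   0.5]
241 5 [-32.1 -30.6 -25.5   3.2]
249 4 [-31.9 -30.4 -27.1   1.3]
257 29 [-32.  -21.  -14.3  -0.4]
265 13 [-30.  -25.9 -20.2  -1.4]
```

View pics/c21.png

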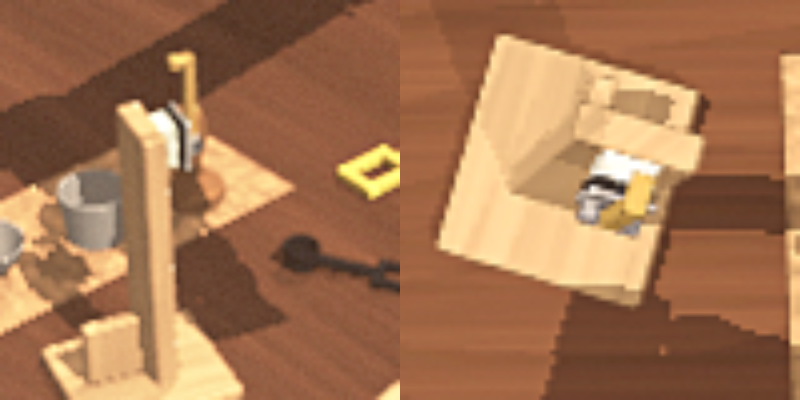

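View pics/s18.png

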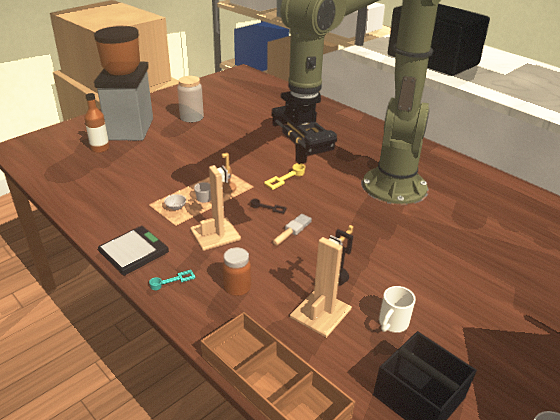

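```bash
python3 -c "
from h import *
for nm in('s18','t18'):
  cam={'s':'scene','t':'top'}[nm[0]];z=np.load(f'pics/{nm}.npz');D=z['d'];vv,uu=np.mgrid[0:420,0:560];P=px2w(cam,D,uu.ravel(),vv.ravel())
  im=z['im'].reshape(-1,3).astype(int);L=loc('S',P)*1000
  m=(abs(L[:,1])<12)&(L[:,0]<-25)&(L[:,0]>-95)&(L[:,2]>185)&(L[:,2]<230)&(im[:,0]-im[:,2]>60)
  q=L[m];print(nm,len(q))
  for lo in range(-90,-25,10):
    r=q[(q[:,0]>=lo)&(q[:,0]<lo+10)]
    if len(r):print(lo,len(r),np.round([np.median(r[:,2]),r[:,2].max()],1))
  m=(abs(L[:,1])<30)&(L[:,0]<-25)&(L[:,0]>-95)&(L[:,2]>30)&(L[:,2]<230)&(im.max(1)<75);q=L[m];print('scoop',np.round(np.percentile(q,[2,50,98],axis=0),1).tolist())
t=np.load('pics/t18.npz')['im'];s=np.load('pics/s18.npz')['im'];
cv2.imwrite('pics/c22.png',np.hstack([cv2.resize(s[210:310,290:390],(400,400)),cv2.resize(t[150:230,145:225],(400,400))])[:,:,::-1])"
```

```text
s18 61
-90 16 [213.8 217.1]
-80 19 [207.8 215.2]
-70 3 [206.3 206.7]
-60 4 [215.2 215.3]
-50 13 [205.5 209.8]
-40 6 [205.6 206.3]
scoop [[-62.6, -17.6, 69.4], [-48.4, 10.7, 168.6], [-38.2, 21.5, 217.1]]
t18 119
-90 19 [212. 217.]
-80 20 [203.3 215.7]
-70 21 [202.8 209.9]
-60 11 [203.7 206.3]
-50 14 [203.7 215. ]
-40 23 [202.8 208.8]
-30 11 [203.6 207.6]
scoop [[-64.1, -20.1, 52.5], [-55.0, -8.6, 93.0], [-41.0, 17.3, 214.7]]
```

View pics/c22.png

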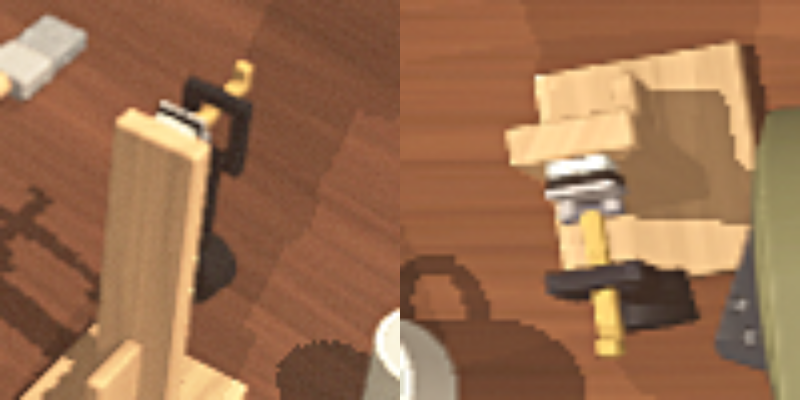

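The spare hook is level with the scoop hanging on it, the used hook is flat, and the gripper is touching nothing, so I'm handing in.

```bash
python3 -c "
from bench import job
print(job.close_job())"
```

```text
the job is handed in; nothing more can be done
None
```

The scoop now hangs on the spare hook, and the emptied hook is folded flat against its board. I handed the job in at about 28 s of the 72 s allowed.

- **Spare hook:** I pushed it out with closed fingertips until it met its stop. The vertical push rose from about 2.2 N to 5.7 N there. In the last pictures the bar is level along its length, with the scoop on it.
- **Scoop:** I gripped it by the eye with 8–12 N, took it over the lip, threaded it onto the spare hook and lowered it until it touched. At that touch the load read about 4.5 N for a moment, and I backed off before letting go.
- **Used hook:** I raised it in a pinch to roughly 15° short of upright, then pushed it home with closed fingers until it stopped. The push levelled off at about 5.5 N. In the top view its front face stands vertical to within about 1 mm.
- **Forces:** The strongest readings while handling the hooks were about 6 N along or against the board, under the roughly 10 N at which the foam tears. The pad and shear movement itself could not be read directly.
- **Sideways load:** While closing on the used hook, the pinch was about 2 mm off centre and pushed sideways with up to 5 N. I corrected this before lifting.
- **Other things:** The bystanders look to be where they were in the last pictures. I did not measure their positions.

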